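# Clear the wash pans at closing time

### The arm

A 7-joint arm with a two-finger parallel gripper is mounted at the origin on the work surface. World frame = base frame: x ahead of the robot, y to its left, z up, the work surface at z = 0. Lengths are in m, angles in rad, forces in N, time in s.
With the tool pointing down it reaches from about 0.425 to 1.025 m from the base axis. Payload 3.6 kg.
Tool frame: the origin (TCP) lies at the very end of the fingers, on their centre line; the grasp point (between the pads) lies 19 mm behind it; z points along the fingers, y is the line along which they close (so a half turn about z gives the same grasp; the last joint's range is limited). The gripper opens to 85 mm and grips with 20 to 120 N. Pads are 22 mm wide; open, the fingers measure 114 mm over their backs; the gripper's body (76 mm by 85 mm) begins 54 mm behind the grasp point. The pads swing forward as they close: fully open they stand 13 mm farther back than shut.
Start: joints at [-1.272, 0.591, 0.048, 1.609, -0.033, 0.943, -0.034], TCP at [0.277, 0.67, 0.231] pointing down, gripper open.
Joint ranges: [-2.69, 2.69], [-0.47, 2.24], [-1.27, 1.36], [0.19, 2.51], [-1.53, 4.68], [0.08, 2.07], [-3.09, 3.09]. Speed limits (rad/s): [2.57, 2.57, 3.14, 3.14, 3.14, 3.14, 3.14].

### API

Orientations are given as a unit quaternion [w, x, y, z].
In Python, from station import r gives the robot as it stands.
- The arm moves only by the tool drive_tool, never from a script. Its argument "motion" is a list of rows, each an object of numbers: "tx", "ty", "tz": the shift along the tool's x, y, z in m; "wx", "wy", "wz": the turn, a rotation vector about the tool's x, y, z in degrees. A call has 1 to 5 rows; each row is the pose to reach, as a shift and turn from the pose commanded when the call began, along the tool's axes at that moment; what a row does not reach only later rows make up. A row lasts 1/8 s, in which the tool goes at most 62.5 mm and 10.7 degrees, less where a joint would pass 70% of its speed; a pose out of reach is approached as far as the arm can. A call with a gripper value outside its range is refused whole. "jaw" is the finger opening in m, from 0 to 0.0854, set as the call begins (left out, the last holds). The fingers move at their own pace and stop on an object; "force" is the grip in N (left out, the last holds). Time passes only in rows, so rows that repeat a pose let the fingers close. It gives the time, the measured TCP pose, the force, the opening and the grip force at its end, in the units of the state.
- r.get_obs(): the state, without advancing time (a new reading comes with each control period).
- r.capture(name): name is "side" or "top" or "wrist"; returns a dict with "pixels" (420x560x3 uint8, red, green, blue), "fx", "fy", "cx", "cy" (pixels), "extrinsics" (4x4, takes a point from world to camera coordinates); the wrist camera has in their place "T_tool_cam" (4x4, takes a point from camera to tool coordinates, whose origin is the TCP and whose axes are the flange's). Camera axes: x right, y up, looking along -z (the intrinsics and any distortion apply to the point x, -y, -z); pixel columns grow to the right and rows downward; lengths in m; the calibration is good to about 2 mm. A picture is of the moment at which its call begins: read the wrist's pose just before it. There is no depth.
- r.close_job(): hands the job in; it is judged then, once.
The state is a dict: "time": time; "joint_positions": joint angles; "qd": joint speeds; "effort": joint torques, N m; "eef_pos": TCP position; "tcp_rot": TCP orientation; "contact_force": force on the tool from outside, world axes, zero at the start; "ft_torque": the same for the moment, N m; "width": opening from 0.0 (shut) to 1.0 (fully open); "finger_force": force on a finger pad.
Only numpy, scipy, OpenCV 4.12 (cv2) and the standard library are available. Lean on these libraries where they do the work, as an engineer would, in place of code of your own. Each camera call takes 0.05 s, during which the arm holds its last target. There are 200 camera calls.

### The job

Closing time at the repair bench: stand every hub shell, whether it was left in a wash pan or on the bench, on end in the drip tray, wholly inside its rim, and nest all the wash pans into one stack on the bench, each fully home inside the next larger one and level, with the handles fanned out so that no two handle ends are closer than 5 cm. There may be three or four pans and three or four shells; leave the bell, oil can, wrench and brake pad where they are.

Things in the scene. Friction and masses are not known exactly. Their poses are not given: they have to be found in the camera images.
- pan_a_centre (a point): The largest of up to four wash pans (may be absent): a blue enamel saucepan, 122 mm across the mouth outside, 118 mm across the foot, 42 mm deep outside, wall and floor 3 mm thick, about 220 g. This point is on the bowl's axis, half-way up (21 mm above its foot). z axis up out of the mouth, x axis along the handle.
- pan_a_tip (a point): End of that pan's handle, 118 mm along x from the bowl's axis, 48 mm above the foot. The handle is a straight level bar 16 mm wide, 12 mm thick, on top of the rim, its middle 48 mm above the foot, from 58 to 118 mm from the axis; gripped across its width about 88 mm from the axis it clears any larger pan this one stands in.
- pan_b_centre (a point): The second-largest of up to four wash pans (may be absent): a blue enamel saucepan, 102 mm across the mouth outside, 98 mm across the foot, 42 mm deep outside, wall and floor 3 mm thick, about 180 g. This point is on the bowl's axis, half-way up (21 mm above its foot). z axis up out of the mouth, x axis along the handle.
- pan_b_tip (a point): End of that pan's handle, 118 mm along x from the bowl's axis, 48 mm above the foot. The handle is a straight level bar 16 mm wide, 12 mm thick, on top of the rim, its middle 48 mm above the foot, from 48 to 118 mm from the axis; gripped across its width about 88 mm from the axis it clears any larger pan this one stands in.
- pan_c_centre (a point): The third-largest of up to four wash pans (may be absent): a blue enamel saucepan, 82 mm across the mouth outside, 78 mm across the foot, 42 mm deep outside, wall and floor 3 mm thick, about 140 g. This point is on the bowl's axis, half-way up (21 mm above its foot). z axis up out of the mouth, x axis along the handle.
- pan_c_tip (a point): End of that pan's handle, 118 mm along x from the bowl's axis, 48 mm above the foot. The handle is a straight level bar 16 mm wide, 12 mm thick, on top of the rim, its middle 48 mm above the foot, from 38 to 118 mm from the axis; gripped across its width about 88 mm from the axis it clears any larger pan this one stands in.
- pan_d_centre (a point): The smallest of up to four wash pans (may be absent): a blue enamel saucepan, 62 mm across the mouth outside, 58 mm across the foot, 42 mm deep outside, wall and floor 3 mm thick, about 100 g. This point is on the bowl's axis, half-way up (21 mm above its foot). z axis up out of the mouth, x axis along the handle.
- pan_d_tip (a point): End of that pan's handle, 118 mm along x from the bowl's axis, 48 mm above the foot. The handle is a straight level bar 16 mm wide, 12 mm thick, on top of the rim, its middle 48 mm above the foot, from 28 to 118 mm from the axis; gripped across its width about 88 mm from the axis it clears any larger pan this one stands in.
- hub_1_centre (a point): A bare steel front-hub shell (may be absent), at the start on end in one of the larger pans or on the bench: 76 mm tall, a flange 44 mm across and 6 mm thick at each end, barrel 26 mm across between, about 160 g. This point is its middle, half-way up; z along the barrel. In a pan its upper flange stands clear above rim and handle and can be gripped across its 44 mm.
- hub_2_centre (a point): A bare steel front-hub shell (may be absent), at the start on end in one of the larger pans or on the bench: 76 mm tall, a flange 44 mm across and 6 mm thick at each end, barrel 26 mm across between, about 160 g. This point is its middle, half-way up; z along the barrel. In a pan its upper flange stands clear above rim and handle and can be gripped across its 44 mm.
- hub_3_centre (a point): A bare steel front-hub shell (may be absent), at the start on end in one of the larger pans or on the bench: 76 mm tall, a flange 44 mm across and 6 mm thick at each end, barrel 26 mm across between, about 160 g. This point is its middle, half-way up; z along the barrel. In a pan its upper flange stands clear above rim and handle and can be gripped across its 44 mm.
- hub_4_centre (a point): A bare steel front-hub shell (may be absent), at the start on end in one of the larger pans or on the bench: 76 mm tall, a flange 44 mm across and 6 mm thick at each end, barrel 26 mm across between, about 160 g. This point is its middle, half-way up; z along the barrel. In a pan its upper flange stands clear above rim and handle and can be gripped across its 44 mm.
- drip_tray: A low galvanised tray fixed on the bench, 300 mm (its x) by 120 mm (its y), rim 18 mm high, walls 4 mm, floor 3 mm thick. Origin at the centre of its underside, z up.
- bell: Bystander: chrome bicycle bell with a red push button, 60 mm across, 43 mm high; origin under its centre.
- oil_can: Bystander: squat blue oil can 76 mm across, 60 mm high, with a thin spout rising to 103 mm; origin under its centre.
- cone_wrench: Bystander: flat steel cone wrench lying on the bench, 170 mm long, 28 mm wide, 5 mm thick; origin under its centre, length along its x.
- brake_pad: Bystander: black rubber brake pad 72 mm long, 16 mm high with a 16 mm stud on top; origin under its centre.
Not all that is in view belongs to the job. Leave any orange or pink look-alike of the part that bears hub_1_centre alone.

How it is judged:
At the end, for the whole second after the job is handed in: Shells upright (0.12 rad) on the tray floor, centres within 128 (x), 38 mm (y) of its centre; largest pan on the bench, each smaller one level (0.08 rad) on the floor of the next larger, axes within 32 mm, each 1 to 14 mm higher than any larger; handle ends over 50 mm apart (x of hub_1_centre in the frame of drip_tray between -0.128 and 0.128 m and y of hub_1_centre in the frame of drip_tray between -0.038 and 0.038 m and z of hub_1_centre in the frame of drip_tray between 0.034 and 0.048 m and angle between each of hub_1_centre, hub_2_centre, hub_3_centre, hub_4_centre's own z axis and vertical below 0.12 rad and x of hub_2_centre in the frame of drip_tray between -0.128 and 0.128 m and y of hub_2_centre in the frame of drip_tray between -0.038 and 0.038 m and z of hub_2_centre in the frame of drip_tray between 0.034 and 0.048 m and x of hub_3_centre in the frame of drip_tray between -0.128 and 0.128 m and y of hub_3_centre in the frame of drip_tray between -0.038 and 0.038 m and z of hub_3_centre in the frame of drip_tray between 0.034 and 0.048 m and x of hub_4_centre in the frame of drip_tray between -0.128 and 0.128 m and y of hub_4_centre in the frame of drip_tray between -0.038 and 0.038 m and z of hub_4_centre in the frame of drip_tray between 0.034 and 0.048 m and height (world z) of each of pan_a_centre, pan_b_centre, pan_c_centre, pan_d_centre below 0.036 m and angle between each of pan_a_centre, pan_b_centre, pan_c_centre, pan_d_centre's own z axis and vertical below 0.08 rad and z of pan_b_centre in the frame of pan_a_centre between 0.001 and 0.014 m and horizontal distance between each of pan_b_centre, pan_c_centre, pan_d_centre and pan_a_centre below 0.032 m and horizontal distance between pan_a_tip and pan_b_tip above 0.05 m and z of pan_c_centre in the frame of pan_a_centre between 0.001 and 0.014 m and horizontal distance between each of pan_a_tip, pan_b_tip and pan_c_tip above 0.05 m and z of pan_d_centre in the frame of pan_a_centre between 0.001 and 0.014 m and horizontal distance between each of pan_a_tip, pan_b_tip, pan_c_tip and pan_d_tip above 0.05 m and z of pan_c_centre in the frame of pan_b_centre between 0.001 and 0.014 m and horizontal distance between each of pan_c_centre, pan_d_centre and pan_b_centre below 0.032 m and z of pan_d_centre in the frame of pan_b_centre between 0.001 and 0.014 m and z of pan_d_centre in the frame of pan_c_centre between 0.001 and 0.014 m and horizontal distance between pan_d_centre and pan_c_centre below 0.032 m); the robot touches nothing.
It fails at once if a bystander (bell, oil can, cone wrench, brake pad) is shifted by more than 25 mm (distance of any of bell, oil_can, cone_wrench, brake_pad from where it was at the start of the episode above 0.025 m).
Of pan_a, pan_b, pan_c, pan_d only 3 to 4 are there at a start; the rules pass over those that are not, and their reading is None.
Of hub_1, hub_2, hub_3, hub_4 only 3 to 4 are there at a start; the rules pass over those that are not, and their reading is None.
At some moment in a run one of pan_a, pan_b, pan_c, pan_d may be knocked a few centimetres aside while the robot is not near it.
It also fails if it takes over 210 s, if anything falls off the work surface, if the arm or the gripper's body presses on something with over 40 N, if the wrist force passes 120 N, or if a joint passes its speed limit or range.

## Working session

There is one attempt and no reset: what is moved stays moved. The work goes in short steps, Python scripts to look and compute and a tool call to move; the robot and the scene stay as the last step left them, time stands still between calls to the robot, and variables do not carry over. Pictures are saved under pics/ and viewed, at most 14 in all, crops included, and the job is handed in when it is done.

Besides the shell and the picture viewer there is one more tool, called after "Request:" by a JSON object that holds its "op" and its "data", one argument or row to a line. drive_tool: Moves the arm, as the interface text tells. Its arguments: {"type":"object","properties":{"motion":{"type":"array","items":{"type":"object","properties":{"tx":{"type":"number"},"ty":{"type":"number"},"tz":{"type":"number"},"wx":{"type":"number"},"wy":{"type":"number"},"wz":{"type":"number"}}}},"jaw":{"type":"number"},"force":{"type":"number"}},"required":["motion"]}

```bash
mkdir -p pics; ls; cat > h.py <<'E'
import numpy as np, cv2
from station import r
from scipy.spatial.transform import Rotation as R
def snap(n,f):
    c=r.capture(n); cv2.imwrite('pics/'+f,c['pixels'][:,:,::-1]); return c
E
python3 - <<'E'
from h import *
import pickle
o=r.get_obs();print({k:np.round(v,3) for k,v in o.items()})
d={}
for n in('top','side'):
    d[n]=snap(n,n+'0.png'); print(n,[d[n][k] for k in('fx','fy','cx','cy')],np.round(d[n]['extrinsics'],4).tolist(),[k for k in d[n]])
pickle.dump(d,open('cams.pkl','wb'))
E
```

```text
pics
{'time': np.float64(0.0), 'joint_positions': array([-1.273,  0.592,  0.048,  1.61 , -0.033,  0.943, -0.034]), 'qd': array([-0.001,  0.   ,  0.001,  0.   , -0.   , -0.003, -0.   ]), 'effort': array([-0.0000e+00, -5.4868e+01,  1.5470e+00, -1.9814e+01,  9.0000e-03,
        9.0000e-03, -0.0000e+00]), 'eef_pos': array([0.276, 0.669, 0.23 ]), 'tcp_rot': array([-0.   ,  0.195,  0.981, -0.001]), 'contact_force': array([-0.468, -0.761, -0.546]), 'ft_torque': array([ 0.027,  0.012, -0.039]), 'finger_force': np.float64(0.0), 'width': np.float64(0.998)}
top [394.8863512664614, 394.8863512664614, 278.14190607362207, 214.4629057362948] [[0.019, -0.9998, 0.0001, -0.0261], [0.9859, 0.0188, 0.1664, -0.5928], [-0.1663, -0.0031, 0.9861, -1.0188], [0.0, 0.0, 0.0, 1.0]] ['pixels', 'fx', 'fy', 'cx', 'cy', 'extrinsics']
side [396.0212756659338, 396.0212756659338, 280.1481106230075, 206.33961616325567] [[0.99, -0.141, 0.011, -0.5841], [0.0988, 0.7454, 0.6593, -0.0653], [-0.1011, -0.6515, 0.7518, -0.9022], [0.0, 0.0, 0.0, 1.0]] ['pixels', 'fx', 'fy', 'cx', 'cy', 'extrinsics']
```

View pics/top0.png

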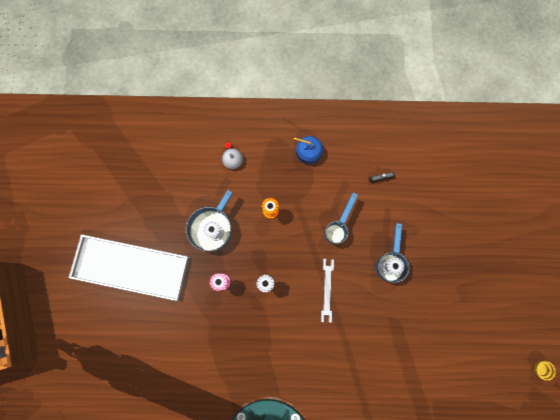

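View pics/side0.png

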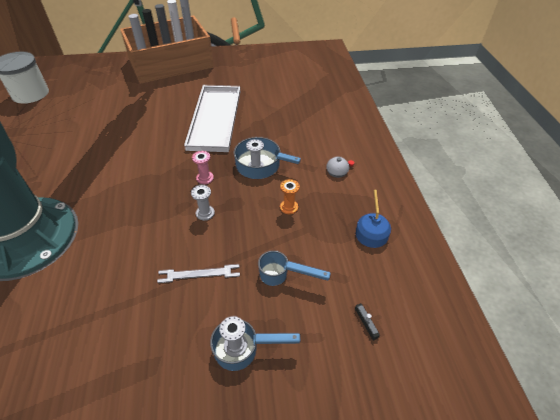

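Top view: pans at (210,230) with a hub, (337,233) empty and (393,266) with a hub. The tray is at (130,268), and a bare steel hub stands on the bench at (265,284). The orange (270,208) and pink (219,283) hubs are look-alikes, so I'll leave them. Next I'll confirm in an enlarged crop.

```bash
cat >> h.py <<'E'
def tocam(c,p): # world->pixel
    q=c['extrinsics'][:3,:3]@np.asarray(p,float)+c['extrinsics'][:3,3]
    return np.array([c['cx']+c['fx']*q[0]/-q[2], c['cy']-c['fy']*q[1]/-q[2]])
def back(c,u,v,z):
    E=c['extrinsics'];d=E[:3,:3].T@np.array([(u-c['cx'])/c['fx'],-(v-c['cy'])/c['fy'],-1]);o=-E[:3,:3].T@E[:3,3]
    return o+d*(z-o[2])/d[2]
def rim(c,p,r,z,n=24):
    return [tocam(c,[p[0]+r*np.cos(t),p[1]+r*np.sin(t),z]) for t in np.linspace(0,2*np.pi,n+1)]
E
python3 - <<'E'
from h import *
import pickle
d=pickle.load(open('cams.pkl','rb'))
c=d['top']
for n,u,v,z in [('panL',210,229,.04),('panM',337,232,.04),('panR',393,265,.04),('tipL',230,193,.054),('tipM',355,195,.054),('tipR',399,225,.054),('hubL',211,229,.079),('hubR',395,266,.079),('hubB',265,283,.076),('pink',219,282,.076),('orange',270,207,.076),('t1',84,236,.018),('t2',188,257,.018),('t3',179,300,.018),('t4',70,277,.018)]:
    print(n,np.round(back(c,u,v,z),3))
im=c['pixels'][:,:,::-1]
cv2.imwrite('pics/c1.png',cv2.resize(im[170:310,180:420],None,fx=3.3,fy=3.3,interpolation=cv2.INTER_CUBIC))
E
```

```text
panL [0.551 0.169 0.04 ]
panM [ 0.55  -0.175  0.04 ]
panR [ 0.464 -0.324  0.04 ]
tipL [0.649 0.117 0.054]
tipM [ 0.65  -0.223  0.054]
tipR [ 0.57  -0.34   0.054]
hubL [0.546 0.16  0.079]
hubR [ 0.459 -0.318  0.079]
hubB [0.41  0.015 0.076]
pink [0.41  0.133 0.076]
orange [0.608 0.007 0.076]
t1 [0.528 0.52  0.018]
t2 [0.476 0.23  0.018]
t3 [0.36  0.247 0.018]
t4 [0.416 0.547 0.018]
```

View pics/c1.png

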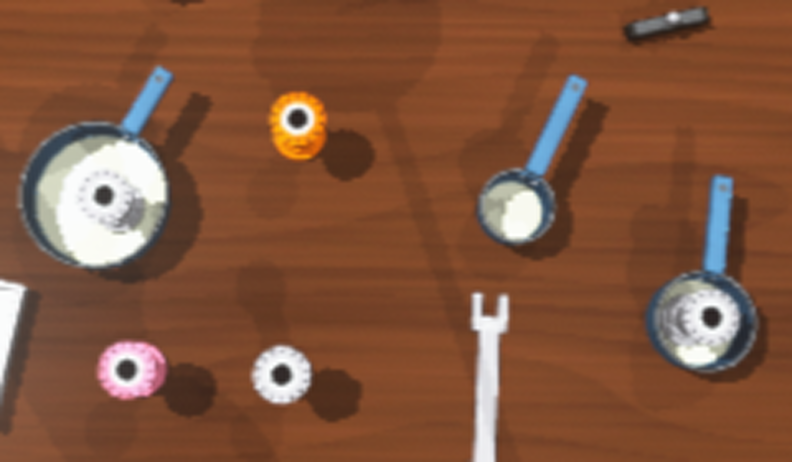

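The crop confirms three bare steel hubs, at (211,229), (395,266) and (265,283); orange and pink are look-alikes. The mouth diameters, 45, 33 and 24 px, fit pans A, C and D, so B is absent. I'll start with the bench hub.

```bash
cat >> h.py <<'E'
def go(*ts):
    """each target: x,y,z,yaw(deg of tool y) -> shift in current tool axes"""
    o=r.get_obs();Rm=R.from_quat(np.roll(o['tcp_rot'],-1)).as_matrix();y0=np.degrees(np.arctan2(Rm[1,1],Rm[0,1]))
    print('t %.1f'%o['time'],'tcp',np.round(o['eef_pos'],4),'yaw %.1f'%y0,'w %.3f'%o['width'],'F',np.round(o['contact_force'],1))
    for x,y,z,w in ts:
        d=Rm.T@(np.array([x,y,z])-o['eef_pos']); print(np.round(d,4),'wz %.1f'%-((w-y0+180)%360-180))
E
python3 - <<'E'
from h import *
import pickle
c=pickle.load(open('cams.pkl','rb'))['top']
for n,u,v,z in [('panA',208.8,229.1,.042),('panD',336.4,232.4,.042),('panC',392.4,267,.042),('tipA',230,191.5,.054),('tipD',355.2,194.2,.054),('tipC',399.1,223.9,.054),('hubA',211.2,229.1,.079),('hubC',395.5,266.1,.079),('hubB',265.2,283.3,.076)]:
    print(n,np.round(back(c,u,v,z),4))
go((.412,.015,.18,2))
E
```

```text
panA [0.5507 0.1722 0.042 ]
panD [ 0.5483 -0.1733  0.042 ]
panC [ 0.4583 -0.322   0.042 ]
tipA [0.6533 0.1174 0.054 ]
tipD [ 0.6523 -0.2232  0.054 ]
tipC [ 0.573  -0.3399  0.054 ]
hubA [0.5461 0.1593 0.079 ]
hubC [ 0.4593 -0.3194  0.079 ]
hubB [0.4093 0.0149 0.076 ]
t 0.1 tcp [0.2765 0.6694 0.2302] yaw 67.6 w 0.997 F [ 0.9 -0.5 -0.7]
[-0.375  -0.553   0.0514] wz 65.6
```

Request:
{"op": "drive_tool", "data": {
  "motion": [
    {"tx": -0.19, "ty": -0.28, "tz": 0.03, "wz": 50},
    {"tx": -0.19, "ty": -0.28, "tz": 0.03, "wz": 50},
    {"tx": -0.19, "ty": -0.28, "tz": 0.03, "wz": 50},
    {"tx": -0.19, "ty": -0.28, "tz": 0.03, "wz": 50},
    {"tx": -0.19, "ty": -0.28, "tz": 0.03, "wz": 50}
  ],
  "jaw": 0.08,
  "force": 40
}}

```text
schema error: expected keys tx, ty, tz, wx, wy, wz
```

```bash
python3 -c "
from h import *
go((.412,.015,.18,2))"
```

```text
t 0.1 tcp [0.2765 0.6694 0.2302] yaw 67.6 w 0.997 F [ 0.9 -0.5 -0.7]
[-0.375  -0.553   0.0514] wz 65.6
```

Request:
{"op": "drive_tool", "data": {
  "motion": [
    {"tx": -0.19, "ty": -0.28, "tz": 0.03, "wx": 0, "wy": 0, "wz": 50},
    {"tx": -0.19, "ty": -0.28, "tz": 0.03, "wx": 0, "wy": 0, "wz": 50},
    {"tx": -0.19, "ty": -0.28, "tz": 0.03, "wx": 0, "wy": 0, "wz": 50},
    {"tx": -0.19, "ty": -0.28, "tz": 0.03, "wx": 0, "wy": 0, "wz": 50},
    {"tx": -0.19, "ty": -0.28, "tz": 0.03, "wx": 0, "wy": 0, "wz": 50}
  ],
  "jaw": 0.08,
  "force": 40
}}

```text
time: 0.72
eef_pos: [0.3401, 0.3631, 0.2035]
tcp_rot: [0.0, 0.593, 0.805, -0.0]
contact_force: [1.0, 0.8, -0.2]
width: 0.937
finger_force: 0.0
```

```bash
python3 -c "
from h import *
go((.412,.015,.18,2))"
```

```text
t 0.7 tcp [0.3401 0.3631 0.2035] yaw 17.3 w 0.937 F [ 1.   0.8 -0.2]
[-0.3537 -0.035   0.0236] wz 15.3
```

Request:
{"op": "drive_tool", "data": {
  "motion": [
    {"tx": -0.354, "ty": -0.02, "tz": 0.024, "wx": 0, "wy": 0, "wz": 15},
    {"tx": -0.354, "ty": -0.02, "tz": 0.024, "wx": 0, "wy": 0, "wz": 15},
    {"tx": -0.354, "ty": -0.035, "tz": 0.024, "wx": 0, "wy": 0, "wz": 15},
    {"tx": -0.354, "ty": -0.035, "tz": 0.024, "wx": 0, "wy": 0, "wz": 15},
    {"tx": -0.354, "ty": -0.035, "tz": 0.024, "wx": 0, "wy": 0, "wz": 15}
  ]
}}

```text
time: 1.35
eef_pos: [0.4055, 0.0588, 0.1826]
tcp_rot: [0.0, 0.691, 0.723, 0.0]
contact_force: [0.4, 0.9, -0.5]
width: 0.938
finger_force: 0.0
```

```bash
python3 -c "
from h import *
go((.412,.015,.18,2))"
```

```text
t 1.4 tcp [0.4055 0.0588 0.1826] yaw 2.6 w 0.938 F [ 0.4  0.9 -0.5]
[-0.0441  0.0045  0.0026] wz 0.6
```

Request:
{"op": "drive_tool", "data": {
  "motion": [
    {"tx": -0.044, "ty": 0.0045, "tz": 0.03, "wx": 0, "wy": 0, "wz": 0},
    {"tx": -0.044, "ty": 0.0045, "tz": 0.07, "wx": 0, "wy": 0, "wz": 0},
    {"tx": -0.044, "ty": 0.0045, "tz": 0.11, "wx": 0, "wy": 0, "wz": 0},
    {"tx": -0.044, "ty": 0.0045, "tz": 0.13, "wx": 0, "wy": 0, "wz": 0},
    {"tx": -0.044, "ty": 0.0045, "tz": 0.13, "wx": 0, "wy": 0, "wz": 0}
  ]
}}

```text
time: 1.98
eef_pos: [0.4109, 0.0166, 0.0515]
tcp_rot: [-0.001, 0.691, 0.722, -0.001]
contact_force: [0.1, -0.5, -0.1]
width: 0.94
finger_force: 0.0
```

Request:
{"op": "drive_tool", "data": {
  "motion": [
    {"tx": 0, "ty": 0, "tz": 0, "wx": 0, "wy": 0, "wz": 0},
    {"tx": 0, "ty": 0, "tz": 0, "wx": 0, "wy": 0, "wz": 0},
    {"tx": 0, "ty": 0, "tz": 0, "wx": 0, "wy": 0, "wz": 0},
    {"tx": 0, "ty": 0, "tz": 0, "wx": 0, "wy": 0, "wz": 0},
    {"tx": 0, "ty": 0, "tz": 0, "wx": 0, "wy": 0, "wz": 0}
  ],
  "jaw": 0.03,
  "force": 50
}}

```text
time: 2.6
eef_pos: [0.4123, 0.017, 0.0539]
tcp_rot: [0.001, 0.691, 0.723, 0.001]
contact_force: [-1.5, -0.0, 5.7]
width: 0.487
finger_force: 49.7
```

```bash
python3 -c "
from h import *
go((.412,.015,.2,20))
o=r.get_obs();print(R.from_quat(np.roll(o['tcp_rot'],-1)).as_matrix().round(3))"
```

```text
t 2.6 tcp [0.4123 0.017  0.0539] yaw 2.6 w 0.487 F [-1.5 -0.   5.7]
[-0.0019 -0.     -0.1461] wz -17.4
[[-0.045  0.999  0.002]
 [ 0.999  0.045  0.   ]
 [ 0.     0.002 -1.   ]]
```

Request:
{"op": "drive_tool", "data": {
  "motion": [
    {"tx": 0, "ty": 0, "tz": -0.02, "wx": 0, "wy": 0, "wz": 0},
    {"tx": 0, "ty": 0, "tz": -0.06, "wx": 0, "wy": 0, "wz": 0},
    {"tx": 0, "ty": 0, "tz": -0.1, "wx": 0, "wy": 0, "wz": 0},
    {"tx": 0, "ty": 0, "tz": -0.14, "wx": 0, "wy": 0, "wz": 0},
    {"tx": 0, "ty": 0, "tz": -0.14, "wx": 0, "wy": 0, "wz": 0}
  ]
}}

```text
time: 3.22
eef_pos: [0.4136, 0.0173, 0.1954]
tcp_rot: [0.002, 0.691, 0.723, 0.003]
contact_force: [0.1, 0.2, -0.9]
width: 0.49
finger_force: 51.0
```

```bash
python3 -c "
from h import *
go((.461,.475,.2,46))
snap('side','side1.png')
"
```

```text
t 3.2 tcp [0.4136 0.0173 0.1954] yaw 2.6 w 0.490 F [ 0.1  0.2 -0.9]
[ 0.4551  0.0682 -0.0032] wz -43.4
```

View pics/side1.png

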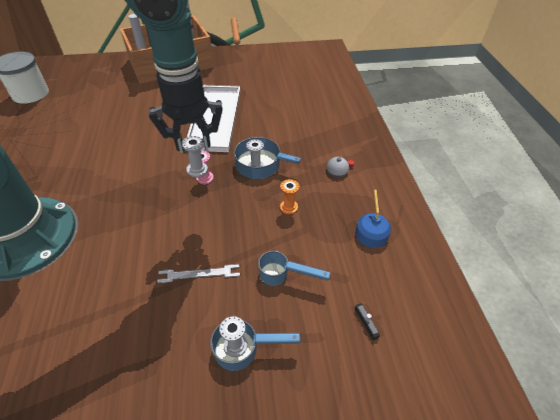

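Hub held upright at (195,158). I'll carry it to the tray's far end.

Request:
{"op": "drive_tool", "data": {
  "motion": [
    {"tx": 0.25, "ty": 0.037, "tz": 0, "wx": 0, "wy": 0, "wz": -43},
    {"tx": 0.25, "ty": 0.037, "tz": 0, "wx": 0, "wy": 0, "wz": -43},
    {"tx": 0.25, "ty": 0.037, "tz": 0, "wx": 0, "wy": 0, "wz": -43},
    {"tx": 0.25, "ty": 0.037, "tz": 0, "wx": 0, "wy": 0, "wz": -43},
    {"tx": 0.25, "ty": 0.037, "tz": 0, "wx": 0, "wy": 0, "wz": -43}
  ]
}}

```text
time: 3.9
eef_pos: [0.4368, 0.2745, 0.1913]
tcp_rot: [-0.001, 0.374, 0.928, 0.001]
contact_force: [0.5, -1.6, -1.5]
width: 0.485
finger_force: 51.0
```

```bash
python3 -c "
from h import *
go((.461,.475,.16,46))
"
```

```text
t 3.9 tcp [0.4368 0.2745 0.1913] yaw 46.1 w 0.485 F [ 0.5 -1.6 -1.5]
[0.1215 0.1611 0.0319] wz 0.1
```

Request:
{"op": "drive_tool", "data": {
  "motion": [
    {"tx": 0.12, "ty": 0.16, "tz": 0.01, "wx": 0, "wy": 0, "wz": 0},
    {"tx": 0.12, "ty": 0.16, "tz": 0.01, "wx": 0, "wy": 0, "wz": 0},
    {"tx": 0.12, "ty": 0.16, "tz": 0.01, "wx": 0, "wy": 0, "wz": 0},
    {"tx": 0.12, "ty": 0.16, "tz": 0.03, "wx": 0, "wy": 0, "wz": 0},
    {"tx": 0.12, "ty": 0.16, "tz": 0.06, "wx": 0, "wy": 0, "wz": 0}
  ]
}}

```text
time: 4.53
eef_pos: [0.4634, 0.467, 0.1306]
tcp_rot: [-0.0, 0.378, 0.926, -0.0]
contact_force: [-0.1, -0.6, -2.4]
width: 0.482
finger_force: 51.1
```

```bash
python3 -c "
from h import *
go((.461,.475,.0585,46))
"
```

```text
t 4.5 tcp [0.4634 0.467  0.1306] yaw 45.6 w 0.482 F [-0.1 -0.6 -2.4]
[0.0073 0.0041 0.0721] wz -0.4
```

Request:
{"op": "drive_tool", "data": {
  "motion": [
    {"tx": 0.007, "ty": 0.004, "tz": 0.03, "wx": 0, "wy": 0, "wz": 0},
    {"tx": 0.007, "ty": 0.004, "tz": 0.055, "wx": 0, "wy": 0, "wz": 0},
    {"tx": 0.007, "ty": 0.004, "tz": 0.065, "wx": 0, "wy": 0, "wz": 0},
    {"tx": 0.007, "ty": 0.004, "tz": 0.07, "wx": 0, "wy": 0, "wz": 0},
    {"tx": 0.007, "ty": 0.004, "tz": 0.072, "wx": 0, "wy": 0, "wz": 0}
  ]
}}

```text
time: 5.15
eef_pos: [0.4622, 0.4738, 0.0609]
tcp_rot: [0.0, 0.379, 0.926, 0.0]
contact_force: [0.3, -0.0, -1.3]
width: 0.486
finger_force: 51.1
```

Request:
{"op": "drive_tool", "data": {
  "motion": [
    {"tx": 0, "ty": 0, "tz": 0, "wx": 0, "wy": 0, "wz": 0},
    {"tx": 0, "ty": 0, "tz": 0, "wx": 0, "wy": 0, "wz": 0},
    {"tx": 0, "ty": 0, "tz": 0, "wx": 0, "wy": 0, "wz": 0}
  ]
}}

```text
time: 5.52
eef_pos: [0.4619, 0.4745, 0.0612]
tcp_rot: [0.0, 0.378, 0.926, 0.0]
contact_force: [-0.1, -0.0, -2.0]
width: 0.485
finger_force: 51.1
```

Request:
{"op": "drive_tool", "data": {
  "motion": [
    {"tx": 0, "ty": 0, "tz": 0.002, "wx": 0, "wy": 0, "wz": 0},
    {"tx": 0, "ty": 0, "tz": 0.003, "wx": 0, "wy": 0, "wz": 0},
    {"tx": 0, "ty": 0, "tz": 0.004, "wx": 0, "wy": 0, "wz": 0},
    {"tx": 0, "ty": 0, "tz": 0.004, "wx": 0, "wy": 0, "wz": 0}
  ]
}}

```text
time: 6.02
eef_pos: [0.4618, 0.4741, 0.0571]
tcp_rot: [-0.0, 0.378, 0.926, -0.0]
contact_force: [-0.4, -0.5, 3.1]
width: 0.482
finger_force: 51.4
```

Touching down. Release and lift.

Request:
{"op": "drive_tool", "data": {
  "motion": [
    {"tx": 0, "ty": 0, "tz": 0, "wx": 0, "wy": 0, "wz": 0},
    {"tx": 0, "ty": 0, "tz": 0, "wx": 0, "wy": 0, "wz": 0},
    {"tx": 0, "ty": 0, "tz": -0.01, "wx": 0, "wy": 0, "wz": 0},
    {"tx": 0, "ty": 0, "tz": -0.06, "wx": 0, "wy": 0, "wz": 0},
    {"tx": 0, "ty": 0, "tz": -0.12, "wx": 0, "wy": 0, "wz": 0}
  ],
  "jaw": 0.075
}}

```text
time: 6.65
eef_pos: [0.4612, 0.4737, 0.1773]
tcp_rot: [-0.0, 0.378, 0.926, -0.001]
contact_force: [1.2, 1.0, 0.5]
width: 0.875
finger_force: 0.0
```

```bash
python3 -c "
from h import *
go((.5461,.1593,.18,16),(.5461,.1593,.056,16))
"
```

```text
t 6.7 tcp [0.4612 0.4737 0.1773] yaw 45.6 w 0.875 F [1.2 1.  0.5]
[-0.2807 -0.165  -0.0022] wz 29.6
[-0.2807 -0.1647  0.1218] wz 29.6
```

Request:
{"op": "drive_tool", "data": {
  "motion": [
    {"tx": -0.281, "ty": -0.165, "tz": 0, "wx": 0, "wy": 0, "wz": -16},
    {"tx": -0.281, "ty": -0.165, "tz": 0, "wx": 0, "wy": 0, "wz": -16},
    {"tx": -0.281, "ty": -0.165, "tz": 0, "wx": 0, "wy": 0, "wz": -16},
    {"tx": -0.281, "ty": -0.165, "tz": 0, "wx": 0, "wy": 0, "wz": -16},
    {"tx": -0.281, "ty": -0.165, "tz": 0, "wx": 0, "wy": 0, "wz": -16}
  ]
}}

```text
time: 7.28
eef_pos: [0.5442, 0.1706, 0.1776]
tcp_rot: [0.001, 0.246, 0.969, 0.0]
contact_force: [0.8, -0.2, 0.9]
width: 0.884
finger_force: 0.0
```

```bash
python3 -c "
from h import *
go((.5461,.1593,.18,62),(.5461,.1593,.056,62))
"
```

```text
t 7.3 tcp [0.5442 0.1706 0.1776] yaw 61.6 w 0.884 F [ 0.8 -0.2  0.9]
[-0.0071 -0.009  -0.0024] wz -0.4
[-0.007  -0.0092  0.1216] wz -0.4
```

```bash
cat >> h.py <<'E'
def wcam(f=None):
    o=r.get_obs(); c=dict(r.capture('wrist'))
    T=np.eye(4);T[:3,:3]=R.from_quat(np.roll(o['tcp_rot'],-1)).as_matrix();T[:3,3]=o['eef_pos']
    c['extrinsics']=np.linalg.inv(T@c['T_tool_cam'])
    if f: cv2.imwrite('pics/'+f,c['pixels'][:,:,::-1])
    return c
E
python3 - <<'E'
from h import *
import pickle
c=wcam('w1.png');pickle.dump(c,open('w1.pkl','wb'))
print('hub pred',tocam(c,(.5461,.1593,.079)),'pan',tocam(c,(.5507,.1722,.042)),'tip',tocam(c,(.6533,.1174,.054)))
E
```

```text
hub pred [264.76337704 216.97010557] pan [281.68309625 201.78463591] tip [282.21069961 324.49802187]
```

View pics/w1.png

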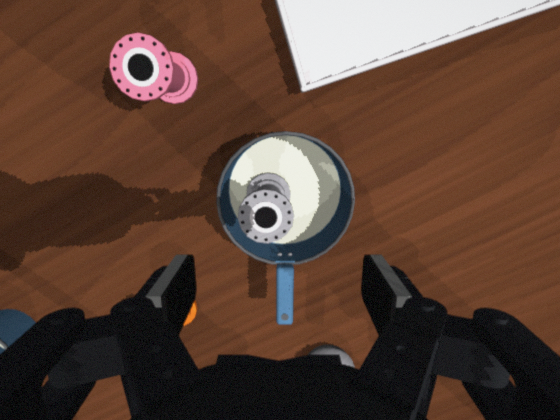

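The wrist view shows the hub top at (265,216), as predicted, and the pan mouth at (286,198). Descend and grip.

Request:
{"op": "drive_tool", "data": {
  "motion": [
    {"tx": -0.007, "ty": -0.009, "tz": 0.03, "wx": 0, "wy": 0, "wz": 0},
    {"tx": -0.007, "ty": -0.009, "tz": 0.07, "wx": 0, "wy": 0, "wz": 0},
    {"tx": -0.007, "ty": -0.009, "tz": 0.105, "wx": 0, "wy": 0, "wz": 0},
    {"tx": -0.007, "ty": -0.009, "tz": 0.12, "wx": 0, "wy": 0, "wz": 0},
    {"tx": -0.007, "ty": -0.009, "tz": 0.121, "wx": 0, "wy": 0, "wz": 0}
  ]
}}

```text
time: 7.95
eef_pos: [0.545, 0.1614, 0.0554]
tcp_rot: [-0.0, 0.246, 0.969, -0.0]
contact_force: [0.4, 0.2, 0.9]
width: 0.881
finger_force: 0.0
```

Request:
{"op": "drive_tool", "data": {
  "motion": [
    {"tx": 0, "ty": 0, "tz": 0, "wx": 0, "wy": 0, "wz": 0},
    {"tx": 0, "ty": 0, "tz": 0, "wx": 0, "wy": 0, "wz": 0},
    {"tx": 0, "ty": 0, "tz": 0, "wx": 0, "wy": 0, "wz": 0},
    {"tx": 0, "ty": 0, "tz": 0, "wx": 0, "wy": 0, "wz": 0},
    {"tx": 0, "ty": 0, "tz": 0, "wx": 0, "wy": 0, "wz": 0}
  ],
  "jaw": 0.03
}}

```text
time: 8.57
eef_pos: [0.5464, 0.1615, 0.0573]
tcp_rot: [0.001, 0.246, 0.969, 0.001]
contact_force: [-1.0, -0.6, 6.4]
width: 0.491
finger_force: 49.9
```

Request:
{"op": "drive_tool", "data": {
  "motion": [
    {"tx": 0, "ty": 0, "tz": -0.02, "wx": 0, "wy": 0, "wz": 0},
    {"tx": 0, "ty": 0, "tz": -0.06, "wx": 0, "wy": 0, "wz": 0},
    {"tx": 0, "ty": 0, "tz": -0.1, "wx": 0, "wy": 0, "wz": 0},
    {"tx": 0, "ty": 0, "tz": -0.12, "wx": 0, "wy": 0, "wz": 0},
    {"tx": 0, "ty": 0, "tz": -0.12, "wx": 0, "wy": 0, "wz": 0}
  ]
}}

```text
time: 9.2
eef_pos: [0.5463, 0.1617, 0.1776]
tcp_rot: [0.002, 0.246, 0.969, 0.001]
contact_force: [0.4, -1.0, -2.1]
width: 0.489
finger_force: 50.9
```

```bash
python3 -c "
from h import *
go((.445,.386,.18,46),(.445,.386,.0585,46))
"
```

```text
t 9.2 tcp [0.5463 0.1617 0.1776] yaw 61.6 w 0.489 F [ 0.4 -1.  -2.1]
[ 0.1959  0.149  -0.0025] wz 15.6
[0.1962 0.1486 0.119 ] wz 15.6
```

Request:
{"op": "drive_tool", "data": {
  "motion": [
    {"tx": 0.196, "ty": 0.149, "tz": 0, "wx": 0, "wy": 0, "wz": 15},
    {"tx": 0.196, "ty": 0.149, "tz": 0, "wx": 0, "wy": 0, "wz": 15},
    {"tx": 0.196, "ty": 0.149, "tz": 0, "wx": 0, "wy": 0, "wz": 15},
    {"tx": 0.196, "ty": 0.149, "tz": 0, "wx": 0, "wy": 0, "wz": 15},
    {"tx": 0.196, "ty": 0.149, "tz": 0.02, "wx": 0, "wy": 0, "wz": 15}
  ]
}}

```text
time: 9.82
eef_pos: [0.4399, 0.3936, 0.1552]
tcp_rot: [-0.001, 0.365, 0.931, 0.002]
contact_force: [0.1, -0.5, -1.4]
width: 0.485
finger_force: 51.0
```

```bash
python3 -c "
from h import *
go((.445,.386,.057,46))
"
```

```text
t 9.8 tcp [0.4399 0.3936 0.1552] yaw 47.2 w 0.485 F [ 0.1 -0.5 -1.4]
[-0.0093 -0.0025  0.0981] wz 1.2
```

Request:
{"op": "drive_tool", "data": {
  "motion": [
    {"tx": -0.006, "ty": -0.002, "tz": 0.04, "wx": 0, "wy": 0, "wz": 0},
    {"tx": -0.006, "ty": -0.002, "tz": 0.075, "wx": 0, "wy": 0, "wz": 0},
    {"tx": -0.006, "ty": -0.002, "tz": 0.09, "wx": 0, "wy": 0, "wz": 0},
    {"tx": -0.006, "ty": -0.002, "tz": 0.095, "wx": 0, "wy": 0, "wz": 0},
    {"tx": -0.006, "ty": -0.002, "tz": 0.097, "wx": 0, "wy": 0, "wz": 0}
  ]
}}

```text
time: 10.45
eef_pos: [0.4473, 0.3805, 0.0591]
tcp_rot: [0.0, 0.37, 0.929, 0.001]
contact_force: [0.8, 0.7, -2.3]
width: 0.484
finger_force: 51.0
```

Request:
{"op": "drive_tool", "data": {
  "motion": [
    {"tx": 0, "ty": 0, "tz": 0, "wx": 0, "wy": 0, "wz": 0},
    {"tx": 0, "ty": 0, "tz": 0, "wx": 0, "wy": 0, "wz": 0},
    {"tx": 0, "ty": 0, "tz": 0, "wx": 0, "wy": 0, "wz": 0}
  ]
}}

```text
time: 10.82
eef_pos: [0.4471, 0.3804, 0.0593]
tcp_rot: [0.0, 0.37, 0.929, 0.001]
contact_force: [0.1, -0.3, -1.3]
width: 0.484
finger_force: 51.0
```

Request:
{"op": "drive_tool", "data": {
  "motion": [
    {"tx": 0, "ty": 0, "tz": 0.001, "wx": 0, "wy": 0, "wz": 0},
    {"tx": 0, "ty": 0, "tz": 0.002, "wx": 0, "wy": 0, "wz": 0},
    {"tx": 0, "ty": 0, "tz": 0.0025, "wx": 0, "wy": 0, "wz": 0},
    {"tx": 0, "ty": 0, "tz": 0.003, "wx": 0, "wy": 0, "wz": 0}
  ]
}}

```text
time: 11.32
eef_pos: [0.4471, 0.3801, 0.0572]
tcp_rot: [-0.0, 0.37, 0.929, 0.0]
contact_force: [-2.3, -1.8, 14.7]
width: 0.488
finger_force: 51.9
```

Request:
{"op": "drive_tool", "data": {
  "motion": [
    {"tx": 0, "ty": 0, "tz": 0, "wx": 0, "wy": 0, "wz": 0},
    {"tx": 0, "ty": 0, "tz": 0, "wx": 0, "wy": 0, "wz": 0},
    {"tx": 0, "ty": 0, "tz": -0.01, "wx": 0, "wy": 0, "wz": 0},
    {"tx": 0, "ty": 0, "tz": -0.06, "wx": 0, "wy": 0, "wz": 0},
    {"tx": 0, "ty": 0, "tz": -0.12, "wx": 0, "wy": 0, "wz": 0}
  ],
  "jaw": 0.075
}}

```text
time: 11.95
eef_pos: [0.4462, 0.3796, 0.1764]
tcp_rot: [-0.0, 0.37, 0.929, -0.001]
contact_force: [0.6, 1.0, -0.2]
width: 0.879
finger_force: 0.0
```

```bash
python3 -c "
from h import *
go((.4593,-.3194,.18,-35))
"
```

```text
t 11.9 tcp [0.4462 0.3796 0.1764] yaw 46.6 w 0.879 F [ 0.6  1.  -0.2]
[-0.4902 -0.4985 -0.0023] wz 81.6
```

Request:
{"op": "drive_tool", "data": {
  "motion": [
    {"tx": -0.22, "ty": -0.22, "tz": 0, "wx": 0, "wy": 0, "wz": 50},
    {"tx": -0.22, "ty": -0.22, "tz": 0, "wx": 0, "wy": 0, "wz": 50},
    {"tx": -0.22, "ty": -0.22, "tz": 0, "wx": 0, "wy": 0, "wz": 50},
    {"tx": -0.22, "ty": -0.22, "tz": 0, "wx": 0, "wy": 0, "wz": 50},
    {"tx": -0.22, "ty": -0.22, "tz": 0, "wx": 0, "wy": 0, "wz": 50}
  ]
}}

```text
time: 12.58
eef_pos: [0.4554, 0.0673, 0.1764]
tcp_rot: [0.0, 0.729, 0.684, 0.001]
contact_force: [1.1, -0.8, 0.4]
width: 0.876
finger_force: 0.0
```

```bash
python3 -c "
from h import *
go((.4593,-.3194,.18,-60))
"
```

```text
t 12.6 tcp [0.4554 0.0673 0.1764] yaw -3.7 w 0.876 F [ 1.1 -0.8  0.4]
[-0.3856  0.0287 -0.0038] wz 56.3
```

Request:
{"op": "drive_tool", "data": {
  "motion": [
    {"tx": -0.386, "ty": 0.029, "tz": 0, "wx": 0, "wy": 0, "wz": 56},
    {"tx": -0.386, "ty": 0.029, "tz": 0, "wx": 0, "wy": 0, "wz": 56},
    {"tx": -0.386, "ty": 0.029, "tz": 0, "wx": 0, "wy": 0, "wz": 56},
    {"tx": -0.386, "ty": 0.029, "tz": 0, "wx": 0, "wy": 0, "wz": 56},
    {"tx": -0.386, "ty": 0.029, "tz": 0, "wx": 0, "wy": 0, "wz": 56}
  ]
}}

```text
time: 13.2
eef_pos: [0.4601, -0.2451, 0.1763]
tcp_rot: [-0.0, 0.96, 0.28, 0.001]
contact_force: [1.1, 0.7, 0.1]
width: 0.882
finger_force: 0.0
```

```bash
python3 -c "
from h import *
go((.4593,-.3194,.18,-60))
"
```

```text
t 13.2 tcp [ 0.4601 -0.2451  0.1763] yaw -57.5 w 0.882 F [1.1 0.7 0.1]
[-0.0406  0.0622 -0.0037] wz 2.5
```

Request:
{"op": "drive_tool", "data": {
  "motion": [
    {"tx": -0.04, "ty": 0.062, "tz": 0, "wx": 0, "wy": 0, "wz": 2},
    {"tx": -0.04, "ty": 0.062, "tz": 0, "wx": 0, "wy": 0, "wz": 2},
    {"tx": -0.04, "ty": 0.062, "tz": 0, "wx": 0, "wy": 0, "wz": 2}
  ]
}}

```text
time: 13.58
eef_pos: [0.4596, -0.3175, 0.1758]
tcp_rot: [-0.0, 0.964, 0.265, 0.0]
contact_force: [0.1, 0.8, 0.0]
width: 0.878
finger_force: 0.0
```

```bash
python3 -c "
from h import *
go((.4593,-.3194,.056,-60))
c=wcam('w2.png')
print('hub pred',tocam(c,(.4593,-.3194,.079)),'pan',tocam(c,(.4583,-.322,.042)),'tip',tocam(c,(.573,-.3399,.054)))
cv2.imwrite('pics/w2.png',c['pixels'][:,:,::-1][90:,100:460])
"
```

```text
t 13.6 tcp [ 0.4596 -0.3175  0.1758] yaw -59.2 w 0.878 F [0.1 0.8 0. ]
[-0.0013  0.0015  0.1198] wz 0.8
hub pred [282.04103272 210.19899413] pan [283.63513229 200.54076127] tip [381.58342012  91.17279155]
```

View pics/w2.png

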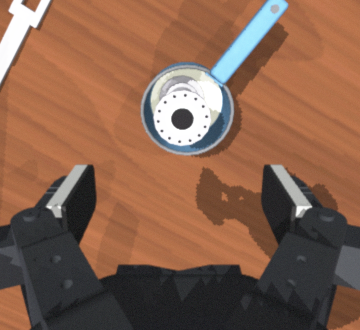

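The wrist view shows the hub top at (282,209), as predicted. Grip it.

Request:
{"op": "drive_tool", "data": {
  "motion": [
    {"tx": -0.001, "ty": 0.001, "tz": 0.03, "wx": 0, "wy": 0, "wz": 0},
    {"tx": -0.001, "ty": 0.001, "tz": 0.07, "wx": 0, "wy": 0, "wz": 0},
    {"tx": -0.001, "ty": 0.001, "tz": 0.105, "wx": 0, "wy": 0, "wz": 0},
    {"tx": -0.001, "ty": 0.001, "tz": 0.119, "wx": 0, "wy": 0, "wz": 0},
    {"tx": -0.001, "ty": 0.001, "tz": 0.119, "wx": 0, "wy": 0, "wz": 0}
  ]
}}

```text
time: 14.25
eef_pos: [0.4597, -0.3169, 0.0563]
tcp_rot: [-0.001, 0.964, 0.267, -0.0]
contact_force: [-0.4, -1.7, -0.7]
width: 0.874
finger_force: 0.0
```

Request:
{"op": "drive_tool", "data": {
  "motion": [
    {"tx": 0, "ty": 0, "tz": 0, "wx": 0, "wy": 0, "wz": 0},
    {"tx": 0, "ty": 0, "tz": 0, "wx": 0, "wy": 0, "wz": 0},
    {"tx": 0, "ty": 0, "tz": 0, "wx": 0, "wy": 0, "wz": 0},
    {"tx": 0, "ty": 0, "tz": 0, "wx": 0, "wy": 0, "wz": 0},
    {"tx": 0, "ty": 0, "tz": 0, "wx": 0, "wy": 0, "wz": 0}
  ],
  "jaw": 0.03
}}

```text
time: 14.88
eef_pos: [0.4605, -0.3192, 0.0583]
tcp_rot: [0.001, 0.964, 0.266, 0.001]
contact_force: [-0.5, -0.1, 4.5]
width: 0.487
finger_force: 49.8
```

Request:
{"op": "drive_tool", "data": {
  "motion": [
    {"tx": 0, "ty": 0, "tz": -0.02, "wx": 0, "wy": 0, "wz": 0},
    {"tx": 0, "ty": 0, "tz": -0.06, "wx": 0, "wy": 0, "wz": 0},
    {"tx": 0, "ty": 0, "tz": -0.1, "wx": 0, "wy": 0, "wz": 0},
    {"tx": 0, "ty": 0, "tz": -0.14, "wx": 0, "wy": 0, "wz": 0},
    {"tx": 0, "ty": 0, "tz": -0.14, "wx": 0, "wy": 0, "wz": 0}
  ]
}}

```text
time: 15.5
eef_pos: [0.4612, -0.3201, 0.2001]
tcp_rot: [0.003, 0.964, 0.266, 0.003]
contact_force: [0.0, -0.5, -1.7]
width: 0.488
finger_force: 51.0
```

```bash
python3 -c "
from h import *
go((.46,0,.2,0))
"
```

```text
t 15.5 tcp [ 0.4612 -0.3201  0.2001] yaw -59.2 w 0.488 F [ 0.  -0.5 -1.7]
[ 0.1631 -0.2755 -0.0011] wz -59.2
```

Request:
{"op": "drive_tool", "data": {
  "motion": [
    {"tx": 0.163, "ty": -0.275, "tz": 0, "wx": 0, "wy": 0, "wz": -52},
    {"tx": 0.163, "ty": -0.275, "tz": 0, "wx": 0, "wy": 0, "wz": -52},
    {"tx": 0.163, "ty": -0.275, "tz": 0, "wx": 0, "wy": 0, "wz": -52},
    {"tx": 0.163, "ty": -0.275, "tz": 0, "wx": 0, "wy": 0, "wz": -52},
    {"tx": 0.163, "ty": -0.275, "tz": 0, "wx": 0, "wy": 0, "wz": -52}
  ]
}}

```text
time: 16.12
eef_pos: [0.4575, -0.004, 0.1962]
tcp_rot: [-0.0, 0.748, 0.664, -0.0]
contact_force: [1.1, 0.4, -1.7]
width: 0.488
finger_force: 51.2
```

```bash
python3 -c "
from h import *
go((.429,.297,.2,40))
"
```

```text
t 16.1 tcp [ 0.4575 -0.004   0.1962] yaw -6.9 w 0.488 F [ 1.1  0.4 -1.7]
[ 0.2954 -0.0643 -0.0037] wz -46.9
```

Request:
{"op": "drive_tool", "data": {
  "motion": [
    {"tx": 0.295, "ty": -0.064, "tz": 0, "wx": 0, "wy": 0, "wz": -47},
    {"tx": 0.295, "ty": -0.064, "tz": 0, "wx": 0, "wy": 0, "wz": -47},
    {"tx": 0.295, "ty": -0.064, "tz": 0, "wx": 0, "wy": 0, "wz": -47},
    {"tx": 0.295, "ty": -0.064, "tz": 0, "wx": 0, "wy": 0, "wz": -47},
    {"tx": 0.295, "ty": -0.064, "tz": 0.02, "wx": 0, "wy": 0, "wz": -47}
  ]
}}

```text
time: 16.75
eef_pos: [0.4317, 0.2978, 0.177]
tcp_rot: [0.0, 0.422, 0.907, 0.002]
contact_force: [-0.3, -0.3, -1.7]
width: 0.486
finger_force: 51.2
```

```bash
python3 -c "
from h import *
go((.429,.295,.0595,40))
"
```

```text
t 16.8 tcp [0.4317 0.2978 0.177 ] yaw 40.1 w 0.486 F [-0.3 -0.3 -1.7]
[-0.0006 -0.0042  0.1175] wz 0.1
```

Request:
{"op": "drive_tool", "data": {
  "motion": [
    {"tx": 0, "ty": -0.003, "tz": 0.04, "wx": 0, "wy": 0, "wz": 0},
    {"tx": 0, "ty": -0.003, "tz": 0.08, "wx": 0, "wy": 0, "wz": 0},
    {"tx": 0, "ty": -0.003, "tz": 0.105, "wx": 0, "wy": 0, "wz": 0},
    {"tx": 0, "ty": -0.003, "tz": 0.114, "wx": 0, "wy": 0, "wz": 0},
    {"tx": 0, "ty": -0.003, "tz": 0.116, "wx": 0, "wy": 0, "wz": 0}
  ]
}}

```text
time: 17.38
eef_pos: [0.4293, 0.2924, 0.0603]
tcp_rot: [-0.0, 0.424, 0.906, -0.0]
contact_force: [-0.9, -0.3, -0.9]
width: 0.486
finger_force: 51.2
```

Request:
{"op": "drive_tool", "data": {
  "motion": [
    {"tx": 0, "ty": 0, "tz": 0, "wx": 0, "wy": 0, "wz": 0},
    {"tx": 0, "ty": 0, "tz": 0.001, "wx": 0, "wy": 0, "wz": 0},
    {"tx": 0, "ty": 0, "tz": 0.002, "wx": 0, "wy": 0, "wz": 0}
  ]
}}

```text
time: 17.75
eef_pos: [0.4299, 0.293, 0.0593]
tcp_rot: [0.0, 0.424, 0.906, 0.001]
contact_force: [0.8, 0.6, -0.6]
width: 0.487
finger_force: 51.2
```

Request:
{"op": "drive_tool", "data": {
  "motion": [
    {"tx": 0, "ty": 0, "tz": 0.001, "wx": 0, "wy": 0, "wz": 0},
    {"tx": 0, "ty": 0, "tz": 0.002, "wx": 0, "wy": 0, "wz": 0},
    {"tx": 0, "ty": 0, "tz": 0.002, "wx": 0, "wy": 0, "wz": 0}
  ]
}}

```text
time: 18.12
eef_pos: [0.4302, 0.2932, 0.0581]
tcp_rot: [0.0, 0.424, 0.906, 0.001]
contact_force: [-1.2, -0.3, 11.8]
width: 0.486
finger_force: 52.1
```

Request:
{"op": "drive_tool", "data": {
  "motion": [
    {"tx": 0, "ty": 0, "tz": 0, "wx": 0, "wy": 0, "wz": 0},
    {"tx": 0, "ty": 0, "tz": 0, "wx": 0, "wy": 0, "wz": 0},
    {"tx": 0, "ty": 0, "tz": -0.01, "wx": 0, "wy": 0, "wz": 0},
    {"tx": 0, "ty": 0, "tz": -0.06, "wx": 0, "wy": 0, "wz": 0},
    {"tx": 0, "ty": 0, "tz": -0.12, "wx": 0, "wy": 0, "wz": 0}
  ],
  "jaw": 0.075
}}

```text
time: 18.75
eef_pos: [0.4288, 0.2922, 0.1775]
tcp_rot: [-0.001, 0.424, 0.906, -0.001]
contact_force: [0.8, 1.1, 0.3]
width: 0.877
finger_force: 0.0
```

```bash
python3 -c "
from h import *
import pickle
go((.46,-.02,.2,0))
pickle.dump(snap('top','top2.png'),open('top2.pkl','wb'))
"
```

```text
t 18.8 tcp [0.4288 0.2922 0.1775] yaw 39.8 w 0.877 F [0.8 1.1 0.3]
[-0.2597 -0.1761 -0.022 ] wz 39.8
```

View pics/top2.png

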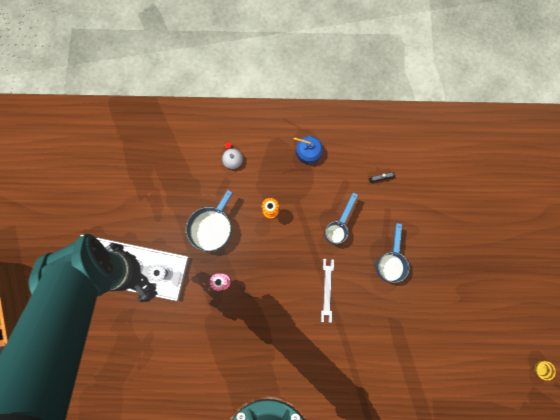

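Pans unmoved so far, and a hub is standing in the tray at (158,272). Next is pan C's handle.

Request:
{"op": "drive_tool", "data": {
  "motion": [
    {"tx": -0.26, "ty": -0.176, "tz": -0.01, "wx": 0, "wy": 0, "wz": 52},
    {"tx": -0.26, "ty": -0.176, "tz": -0.01, "wx": 0, "wy": 0, "wz": 52},
    {"tx": -0.26, "ty": -0.176, "tz": -0.01, "wx": 0, "wy": 0, "wz": 52},
    {"tx": -0.26, "ty": -0.176, "tz": -0.01, "wx": 0, "wy": 0, "wz": 52},
    {"tx": -0.26, "ty": -0.176, "tz": -0.01, "wx": 0, "wy": 0, "wz": 52}
  ],
  "jaw": 0.05
}}

```text
time: 19.42
eef_pos: [0.4609, -0.0198, 0.1873]
tcp_rot: [0.0, 0.78, 0.626, 0.001]
contact_force: [1.6, 0.2, -0.1]
width: 0.585
finger_force: 0.0
```

```bash
python3 -c "
from h import *
import pickle
go((.545,-.335,.18,-99))
c=pickle.load(open('w1.pkl','rb'));print(back(c,286,198,.042),back(c,286,323,.054))
"
```

```text
t 19.4 tcp [ 0.4609 -0.0198  0.1873] yaw -12.4 w 0.585 F [ 1.6  0.2 -0.1]
[-0.2897  0.15    0.0072] wz 86.6
[0.54947929 0.17714909 0.042     ] [0.65356538 0.12129763 0.054     ]
```

Request:
{"op": "drive_tool", "data": {
  "motion": [
    {"tx": -0.25, "ty": 0.12, "tz": 0, "wx": 0, "wy": 0, "wz": 53},
    {"tx": -0.25, "ty": 0.12, "tz": 0, "wx": 0, "wy": 0, "wz": 53},
    {"tx": -0.25, "ty": 0.12, "tz": 0, "wx": 0, "wy": 0, "wz": 53},
    {"tx": -0.25, "ty": 0.12, "tz": 0, "wx": 0, "wy": 0, "wz": 53},
    {"tx": -0.25, "ty": 0.12, "tz": 0, "wx": 0, "wy": 0, "wz": 53}
  ]
}}

```text
time: 20.05
eef_pos: [0.5256, -0.2924, 0.1877]
tcp_rot: [0.002, 0.978, 0.21, 0.001]
contact_force: [0.2, -0.0, -0.1]
width: 0.588
finger_force: 0.0
```

```bash
python3 -c "
from h import *
go((.545,-.335,.18,-99))
"
```

```text
t 20.1 tcp [ 0.5256 -0.2924  0.1877] yaw -65.7 w 0.588 F [ 0.2 -0.  -0.1]
[0.0002 0.0468 0.0079] wz 33.3
```

Request:
{"op": "drive_tool", "data": {
  "motion": [
    {"tx": 0, "ty": 0.047, "tz": 0.008, "wx": 0, "wy": 0, "wz": 33},
    {"tx": 0, "ty": 0.047, "tz": 0.008, "wx": 0, "wy": 0, "wz": 33},
    {"tx": 0, "ty": 0.047, "tz": 0.008, "wx": 0, "wy": 0, "wz": 33},
    {"tx": 0, "ty": 0.047, "tz": 0.008, "wx": 0, "wy": 0, "wz": 33},
    {"tx": 0, "ty": 0.047, "tz": 0.008, "wx": 0, "wy": 0, "wz": 33}
  ]
}}

```text
time: 20.68
eef_pos: [0.5452, -0.33, 0.1787]
tcp_rot: [-0.0, 0.998, -0.07, 0.0]
contact_force: [-0.0, -0.3, 0.7]
width: 0.586
finger_force: 0.0
```

```bash
cat >> h.py <<'E'
def handle(c,z=.054):
    """blue handle blobs: minAreaRect long-axis ends in world"""
    h=cv2.cvtColor(c['pixels'],cv2.COLOR_RGB2HSV); m=cv2.inRange(h,(95,110,110),(115,255,255))
    n,l,s,ce=cv2.connectedComponentsWithStats(m)
    for i in range(1,n):
        if s[i,4]>150:
            b=cv2.boxPoints(cv2.minAreaRect(np.argwhere(l==i)[:,::-1].astype(np.float32)))
            if np.linalg.norm(b[0]-b[1])<np.linalg.norm(b[1]-b[2]): b=np.roll(b,-1,0)
            e=[(b[1]+b[2])/2,(b[0]+b[3])/2]
            w=[back(c,*p,z) for p in e]; d=w[1]-w[0]
            print(s[i,4],np.round(e,0).tolist(),np.round(w,4)[:,:2].tolist(),'len %.3f ang %.1f'%(np.hypot(*d[:2]),np.degrees(np.arctan2(d[1],d[0]))))
E
python3 -c "
from h import *
import pickle
go((.545,-.335,.18,-99))
handle(pickle.load(open('top2.pkl','rb')));print()
c=wcam('w3.png');handle(c)
"
```

```text
t 20.7 tcp [ 0.5452 -0.33    0.1787] yaw -98.0 w 0.586 F [-0.  -0.3  0.7]
[ 0.0005  0.005  -0.0013] wz 1.0
466 [[318.0, 140.0], [301.0, 158.0]] [[0.8047, -0.1217], [0.7532, -0.0735]] len 0.071 ang 136.9
157 [[398.0, 224.0], [396.0, 253.0]] [[0.573, -0.3381], [0.4942, -0.3285]] len 0.079 ang 173.1

367 [[133.0, 81.0], [115.0, 187.0]] [[0.6522, -0.2308], [0.5738, -0.1951]] len 0.086 ang 155.5
439 [[128.0, 239.0], [84.0, 219.0]] [[0.5271, -0.1929], [0.5499, -0.1602]] len 0.040 ang 55.0
163 [[280.0, 236.0], [250.0, 252.0]] [[0.5119, -0.3252], [0.5004, -0.2967]] len 0.031 ang 112.0
866 [[329.0, 278.0], [278.0, 313.0]] [[0.4653, -0.3638], [0.4356, -0.3125]] len 0.059 ang 120.1
```

View pics/w3.png

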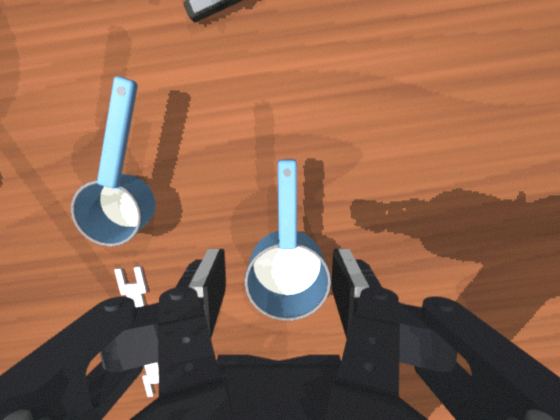

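Pan C: handle tip (287,160), root (288,247), mouth centre (288,276). Pan D: tip (125,78), root (107,186), mouth (113,209).

```bash
python3 -c "
from h import *
c=wcam()
P=lambda *a:back(c,*a)[:2]
for n,t,ro,m in [('C',(287,160),(288,247),(288,276)),('D',(125,78),(107,186),(113,209))]:
    t,ro,m=P(*t,.054),P(*ro,.054),P(*m,.042); d=t-ro; print(n,t,ro,m,np.degrees(np.arctan2(d[1],d[0])),np.hypot(*d),np.hypot(*(t-m)))
    d/=np.hypot(*d); g=t-.03*d; a=np.degrees(np.arctan2(d[1],d[0]))-90; print(g,a); go((*g,.029,a))
"
```

```text
C [ 0.57623693 -0.33995983] [ 0.50033726 -0.33072548] [ 0.46601123 -0.32649002] -6.936811494469766 0.07645935882436691 0.11104567097817383
[ 0.54645653 -0.33633659] -96.93681149446977
t 20.8 tcp [ 0.5453 -0.3301  0.1789] yaw -98.1 w 0.586 F [-0.7 -0.5 -0.5]
[0.002  0.006  0.1499] wz -1.1
D [ 0.65550895 -0.2256969 ] [ 0.57561452 -0.1883511 ] [ 0.55287872 -0.18099245] -25.053237021953084 0.08819199913768336 0.1119439724187142
[ 0.62833151 -0.21299309] -115.05323702195308
t 20.8 tcp [ 0.5453 -0.3301  0.1789] yaw -98.1 w 0.586 F [-0.7 -0.5 -0.5]
[ 0.0658 -0.1275  0.15  ] wz 17.0
```

Request:
{"op": "drive_tool", "data": {
  "motion": [
    {"tx": 0.002, "ty": 0.006, "tz": 0.05, "wx": 0, "wy": 0, "wz": -1},
    {"tx": 0.002, "ty": 0.006, "tz": 0.1, "wx": 0, "wy": 0, "wz": -1},
    {"tx": 0.002, "ty": 0.006, "tz": 0.135, "wx": 0, "wy": 0, "wz": -1},
    {"tx": 0.002, "ty": 0.006, "tz": 0.148, "wx": 0, "wy": 0, "wz": -1},
    {"tx": 0.002, "ty": 0.006, "tz": 0.15, "wx": 0, "wy": 0, "wz": -1}
  ]
}}

```text
time: 21.4
eef_pos: [0.5464, -0.3368, 0.0287]
tcp_rot: [-0.0, 0.998, -0.062, 0.0]
contact_force: [-0.3, 0.0, 1.0]
width: 0.584
finger_force: 0.0
```

Request:
{"op": "drive_tool", "data": {
  "motion": [
    {"tx": 0, "ty": 0, "tz": 0, "wx": 0, "wy": 0, "wz": 0},
    {"tx": 0, "ty": 0, "tz": 0, "wx": 0, "wy": 0, "wz": 0},
    {"tx": 0, "ty": 0, "tz": 0, "wx": 0, "wy": 0, "wz": 0},
    {"tx": 0, "ty": 0, "tz": 0, "wx": 0, "wy": 0, "wz": 0},
    {"tx": 0, "ty": 0, "tz": 0, "wx": 0, "wy": 0, "wz": 0}
  ],
  "jaw": 0.005,
  "force": 100
}}

```text
time: 22.02
eef_pos: [0.5476, -0.3374, 0.0299]
tcp_rot: [0.001, 0.998, -0.062, 0.001]
contact_force: [1.7, 1.0, 5.9]
width: 0.162
finger_force: 97.9
```

Request:
{"op": "drive_tool", "data": {
  "motion": [
    {"tx": 0, "ty": 0, "tz": -0.02, "wx": 0, "wy": 0, "wz": 0},
    {"tx": 0, "ty": 0, "tz": -0.05, "wx": 0, "wy": 0, "wz": 0},
    {"tx": 0, "ty": 0, "tz": -0.09, "wx": 0, "wy": 0, "wz": 0},
    {"tx": 0, "ty": 0, "tz": -0.13, "wx": 0, "wy": 0, "wz": 0},
    {"tx": 0, "ty": 0, "tz": -0.13, "wx": 0, "wy": 0, "wz": 0}
  ]
}}

```text
time: 22.65
eef_pos: [0.5473, -0.3382, 0.1624]
tcp_rot: [0.002, 0.998, -0.063, 0.003]
contact_force: [0.3, -0.5, -0.6]
width: 0.167
finger_force: 97.7
```

```bash
python3 -c "
from h import *
print(r.get_obs()['ft_torque'])
go((.50,-.1,.17,-70))
"
```

```text
[-0.016062   -0.07379579 -0.00397286]
t 22.6 tcp [ 0.5473 -0.3382  0.1624] yaw -97.2 w 0.167 F [ 0.3 -0.5 -0.6]
[-0.0767 -0.2304 -0.0086] wz -27.2
```

Request:
{"op": "drive_tool", "data": {
  "motion": [
    {"tx": -0.05, "ty": -0.26, "tz": -0.02, "wx": 0, "wy": 0, "wz": -25},
    {"tx": -0.05, "ty": -0.26, "tz": -0.02, "wx": 0, "wy": 0, "wz": -25},
    {"tx": -0.05, "ty": -0.26, "tz": -0.02, "wx": 0, "wy": 0, "wz": -25},
    {"tx": -0.05, "ty": -0.26, "tz": -0.02, "wx": 0, "wy": 0, "wz": -25},
    {"tx": -0.05, "ty": -0.26, "tz": -0.02, "wx": 0, "wy": 0, "wz": -25}
  ]
}}

```text
time: 23.28
eef_pos: [0.5274, -0.0664, 0.1773]
tcp_rot: [-0.002, 0.987, 0.159, -0.002]
contact_force: [0.6, -1.6, -1.7]
width: 0.164
finger_force: 98.0
```

```bash
python3 -c "
from h import *
go((.618,.233,.18,-50))
"
```

```text
t 23.3 tcp [ 0.5274 -0.0664  0.1773] yaw -71.7 w 0.164 F [ 0.6 -1.6 -1.7]
[ 0.1798 -0.2559 -0.002 ] wz -21.7
```

Request:
{"op": "drive_tool", "data": {
  "motion": [
    {"tx": 0.18, "ty": -0.256, "tz": 0, "wx": 0, "wy": 0, "wz": -22},
    {"tx": 0.18, "ty": -0.256, "tz": 0, "wx": 0, "wy": 0, "wz": -22},
    {"tx": 0.18, "ty": -0.256, "tz": 0, "wx": 0, "wy": 0, "wz": -22},
    {"tx": 0.18, "ty": -0.256, "tz": 0, "wx": 0, "wy": 0, "wz": -22},
    {"tx": 0.18, "ty": -0.256, "tz": 0, "wx": 0, "wy": 0, "wz": -22}
  ]
}}

```text
time: 23.9
eef_pos: [0.622, 0.2266, 0.178]
tcp_rot: [0.0, 0.94, 0.34, -0.001]
contact_force: [1.6, -0.0, -1.0]
width: 0.161
finger_force: 98.0
```

Request:
{"op": "drive_tool", "data": {
  "motion": [
    {"tx": 0, "ty": 0, "tz": 0, "wx": 0, "wy": 0, "wz": 0},
    {"tx": 0, "ty": 0, "tz": 0, "wx": 0, "wy": 0, "wz": 0}
  ]
}}

```text
time: 24.15
eef_pos: [0.6213, 0.2248, 0.1777]
tcp_rot: [0.001, 0.94, 0.341, -0.001]
contact_force: [-0.7, -0.7, -1.0]
width: 0.165
finger_force: 98.0
```

```bash
python3 -c "
from h import *
import pickle
go((.618,.233,.18,-50))
c=wcam('w4.png')
pickle.dump(c,open('w4.pkl','wb'))
pickle.dump(snap('side','side4.png'),open('side4.pkl','wb'))
print(tocam(c,(.55,.1755,.042)))
"
```

```text
t 24.1 tcp [0.6213 0.2248 0.1777] yaw -50.2 w 0.165 F [-0.7 -0.7 -1. ]
[ 0.0027 -0.0085 -0.0023] wz -0.2
[271.30955686 284.48995788]
```

View pics/w4.png

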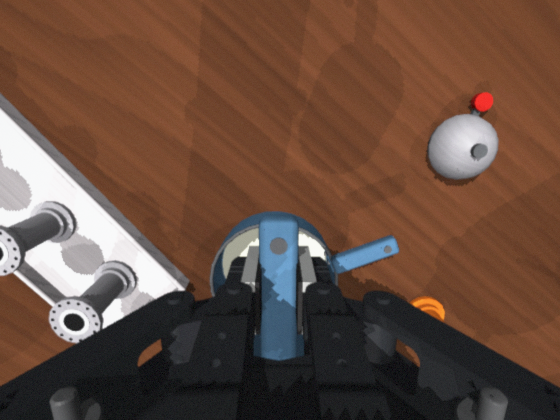

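Pan A is still at the predicted spot (mouth left edge x≈210, tip (393,244)), and pan C is held straight. Lower it in.

Request:
{"op": "drive_tool", "data": {
  "motion": [
    {"tx": 0.003, "ty": -0.008, "tz": 0.01, "wx": 0, "wy": 0, "wz": 0},
    {"tx": 0.003, "ty": -0.008, "tz": 0.05, "wx": 0, "wy": 0, "wz": 0},
    {"tx": 0.003, "ty": -0.008, "tz": 0.085, "wx": 0, "wy": 0, "wz": 0},
    {"tx": 0.003, "ty": -0.008, "tz": 0.105, "wx": 0, "wy": 0, "wz": 0},
    {"tx": 0.003, "ty": -0.008, "tz": 0.12, "wx": 0, "wy": 0, "wz": 0}
  ]
}}

```text
time: 24.88
eef_pos: [0.619, 0.2337, 0.0577]
tcp_rot: [0.0, 0.94, 0.34, -0.0]
contact_force: [0.4, 0.5, -0.3]
width: 0.161
finger_force: 97.9
```

Request:
{"op": "drive_tool", "data": {
  "motion": [
    {"tx": 0, "ty": 0, "tz": 0.008, "wx": 0, "wy": 0, "wz": 0},
    {"tx": 0, "ty": 0, "tz": 0.014, "wx": 0, "wy": 0, "wz": 0},
    {"tx": 0, "ty": 0, "tz": 0.018, "wx": 0, "wy": 0, "wz": 0},
    {"tx": 0, "ty": 0, "tz": 0.021, "wx": 0, "wy": 0, "wz": 0},
    {"tx": 0, "ty": 0, "tz": 0.022, "wx": 0, "wy": 0, "wz": 0}
  ]
}}

```text
time: 25.5
eef_pos: [0.6192, 0.2342, 0.0367]
tcp_rot: [-0.0, 0.94, 0.341, 0.0]
contact_force: [-0.2, -0.4, -0.7]
width: 0.167
finger_force: 97.9
```

Request:
{"op": "drive_tool", "data": {
  "motion": [
    {"tx": 0, "ty": 0, "tz": 0.002, "wx": 0, "wy": 0, "wz": 0},
    {"tx": 0, "ty": 0, "tz": 0.003, "wx": 0, "wy": 0, "wz": 0},
    {"tx": 0, "ty": 0, "tz": 0.004, "wx": 0, "wy": 0, "wz": 0},
    {"tx": 0, "ty": 0, "tz": 0.004, "wx": 0, "wy": 0, "wz": 0}
  ]
}}

```text
time: 26.0
eef_pos: [0.6194, 0.2343, 0.0331]
tcp_rot: [-0.0, 0.94, 0.341, 0.0]
contact_force: [-0.8, -0.3, 2.7]
width: 0.166
finger_force: 98.5
```

Request:
{"op": "drive_tool", "data": {
  "motion": [
    {"tx": 0, "ty": 0, "tz": 0, "wx": 0, "wy": 0, "wz": 0},
    {"tx": 0, "ty": 0, "tz": 0, "wx": 0, "wy": 0, "wz": 0},
    {"tx": 0, "ty": 0, "tz": 0, "wx": 0, "wy": 0, "wz": 0},
    {"tx": 0, "ty": 0, "tz": -0.05, "wx": 0, "wy": 0, "wz": 0},
    {"tx": 0, "ty": 0, "tz": -0.11, "wx": 0, "wy": 0, "wz": 0}
  ],
  "jaw": 0.05
}}

```text
time: 26.62
eef_pos: [0.618, 0.2338, 0.1424]
tcp_rot: [0.0, 0.94, 0.341, -0.002]
contact_force: [0.4, 1.0, 0.3]
width: 0.588
finger_force: 0.0
```

Request:
{"op": "drive_tool", "data": {
  "motion": [
    {"tx": 0, "ty": 0, "tz": -0.04, "wx": 0, "wy": 0, "wz": 0},
    {"tx": -0.18, "ty": 0.25, "tz": -0.04, "wx": 0, "wy": 0, "wz": 40},
    {"tx": -0.18, "ty": 0.25, "tz": -0.04, "wx": 0, "wy": 0, "wz": 40},
    {"tx": -0.18, "ty": 0.25, "tz": -0.04, "wx": 0, "wy": 0, "wz": 40},
    {"tx": -0.18, "ty": 0.25, "tz": -0.04, "wx": 0, "wy": 0, "wz": 40}
  ]
}}

```text
time: 27.25
eef_pos: [0.6368, -0.0169, 0.1827]
tcp_rot: [0.0, 1.0, -0.003, 0.0]
contact_force: [1.0, -1.3, -0.5]
width: 0.587
finger_force: 0.0
```

```bash
python3 -c "
from h import *
go((.628,-.213,.18,-115))
import pickle
c=snap('top','t5.png')
pickle.dump(c,open('t5.pkl','wb'))
cv2.imwrite('pics/t5c.png',cv2.resize(c['pixels'][:,:,::-1][150:310,60:420],None,fx=2.2,fy=2.2,interpolation=cv2.INTER_CUBIC))
"
```

```text
t 27.2 tcp [ 0.6368 -0.0169  0.1827] yaw -90.4 w 0.587 F [ 1.  -1.3 -0.5]
[-0.0075  0.1962  0.0027] wz 24.6
```

View pics/t5c.png

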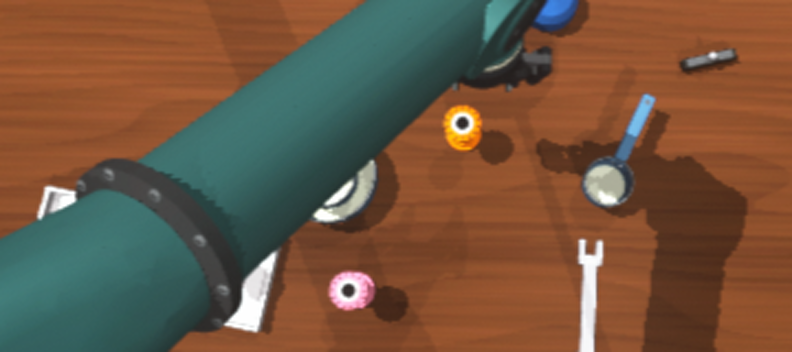

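Request:
{"op": "drive_tool", "data": {
  "motion": [
    {"tx": -0.0075, "ty": 0.196, "tz": 0.003, "wx": 0, "wy": 0, "wz": 24},
    {"tx": -0.0075, "ty": 0.196, "tz": 0.003, "wx": 0, "wy": 0, "wz": 24},
    {"tx": -0.0075, "ty": 0.196, "tz": 0.003, "wx": 0, "wy": 0, "wz": 24},
    {"tx": -0.0075, "ty": 0.196, "tz": 0.003, "wx": 0, "wy": 0, "wz": 24},
    {"tx": -0.0075, "ty": 0.196, "tz": 0.003, "wx": 0, "wy": 0, "wz": 24}
  ]
}}

```text
time: 27.92
eef_pos: [0.6285, -0.2117, 0.1795]
tcp_rot: [-0.0, 0.978, -0.21, -0.0]
contact_force: [0.3, -0.6, 0.0]
width: 0.589
finger_force: 0.0
```

```bash
python3 -c "
from h import *
go((.6283,-.213,.029,-115))
import pickle
c=snap('top','t6.png');pickle.dump(c,open('t6.pkl','wb'))
w=wcam();pickle.dump(w,open('w6.pkl','wb'))
a=cv2.resize(c['pixels'][:,:,::-1][160:310,60:260],None,fx=2.2,fy=2.2,interpolation=cv2.INTER_CUBIC)
b=w['pixels'][:,:,::-1][90:420,100:440]
cv2.imwrite('pics/m6.png',np.hstack([a,b])); print(a.shape)
"
```

```text
t 27.9 tcp [ 0.6285 -0.2117  0.1795] yaw -114.2 w 0.589 F [ 0.3 -0.6  0. ]
[0.0004 0.0013 0.1505] wz 0.8
(330, 440, 3)
```

View pics/m6.png

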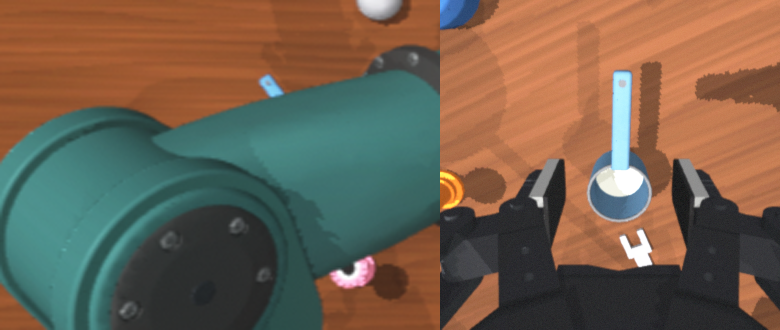

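The wrist view shows D's handle centred between the fingers, with its tip at (282,161). Grip it.

Request:
{"op": "drive_tool", "data": {
  "motion": [
    {"tx": 0, "ty": 0.001, "tz": 0.05, "wx": 0, "wy": 0, "wz": 0.5},
    {"tx": 0, "ty": 0.001, "tz": 0.1, "wx": 0, "wy": 0, "wz": 0.5},
    {"tx": 0, "ty": 0.001, "tz": 0.135, "wx": 0, "wy": 0, "wz": 0.5},
    {"tx": 0, "ty": 0.001, "tz": 0.148, "wx": 0, "wy": 0, "wz": 0.5},
    {"tx": 0, "ty": 0.001, "tz": 0.15, "wx": 0, "wy": 0, "wz": 0.5}
  ]
}}

```text
time: 28.65
eef_pos: [0.6289, -0.2108, 0.0294]
tcp_rot: [-0.0, 0.977, -0.213, -0.0]
contact_force: [0.2, 0.0, -1.1]
width: 0.582
finger_force: 0.0
```

Request:
{"op": "drive_tool", "data": {
  "motion": [
    {"tx": 0, "ty": 0, "tz": 0, "wx": 0, "wy": 0, "wz": 0},
    {"tx": 0, "ty": 0, "tz": 0, "wx": 0, "wy": 0, "wz": 0},
    {"tx": 0, "ty": 0, "tz": 0, "wx": 0, "wy": 0, "wz": 0},
    {"tx": 0, "ty": 0, "tz": 0, "wx": 0, "wy": 0, "wz": 0},
    {"tx": 0, "ty": 0, "tz": 0, "wx": 0, "wy": 0, "wz": 0}
  ],
  "jaw": 0.005
}}

```text
time: 29.28
eef_pos: [0.6297, -0.2129, 0.0308]
tcp_rot: [0.0, 0.977, -0.214, 0.001]
contact_force: [2.1, -0.5, 5.7]
width: 0.165
finger_force: 98.0
```

Request:
{"op": "drive_tool", "data": {
  "motion": [
    {"tx": 0, "ty": 0, "tz": -0.02, "wx": 0, "wy": 0, "wz": 0},
    {"tx": 0, "ty": 0, "tz": -0.05, "wx": 0, "wy": 0, "wz": 0},
    {"tx": 0, "ty": 0, "tz": -0.09, "wx": 0, "wy": 0, "wz": 0},
    {"tx": 0, "ty": 0, "tz": -0.15, "wx": 0, "wy": 0, "wz": 0},
    {"tx": 0, "ty": 0, "tz": -0.15, "wx": 0, "wy": 0, "wz": 0}
  ]
}}

```text
time: 29.9
eef_pos: [0.6302, -0.2148, 0.1852]
tcp_rot: [0.001, 0.977, -0.214, 0.004]
contact_force: [-0.9, 0.6, -0.4]
width: 0.165
finger_force: 97.8
```

```bash
python3 -c "
from h import *
import pickle
w=pickle.load(open('w6.pkl','rb'));print(back(w,282,161,.054)); print(back(pickle.load(open('t6.pkl','rb')),181.8,196.4,.057))
go((.555,.05,.18,-175))
"
```

```text
[ 0.65638792 -0.22371688  0.054     ]
[0.63658797 0.24691365 0.057     ]
t 29.9 tcp [ 0.6302 -0.2148  0.1852] yaw -114.7 w 0.165 F [-0.9  0.6 -0.4]
[-0.1791 -0.2091  0.0035] wz 60.3
```

Place D with its handle at 95° (A is at −28°, C at +40°): grasp point (0.542, 0.264), yaw 5.

```bash
python3 -c "
from h import *
go((.58,.03,.19,-63))
"
```

```text
t 29.9 tcp [ 0.6302 -0.2148  0.1852] yaw -114.7 w 0.165 F [-0.9  0.6 -0.4]
[-0.1479 -0.2014 -0.0062] wz -51.7
```

Request:
{"op": "drive_tool", "data": {
  "motion": [
    {"tx": -0.148, "ty": -0.2, "tz": -0.006, "wx": 0, "wy": 0, "wz": -52},
    {"tx": -0.148, "ty": -0.2, "tz": -0.006, "wx": 0, "wy": 0, "wz": -52},
    {"tx": -0.148, "ty": -0.2, "tz": -0.006, "wx": 0, "wy": 0, "wz": -52},
    {"tx": -0.148, "ty": -0.2, "tz": -0.006, "wx": 0, "wy": 0, "wz": -52},
    {"tx": -0.148, "ty": -0.2, "tz": -0.006, "wx": 0, "wy": 0, "wz": -52}
  ]
}}

```text
time: 30.52
eef_pos: [0.5745, 0.0395, 0.1838]
tcp_rot: [-0.003, 0.97, 0.244, -0.002]
contact_force: [-0.4, -1.3, -1.8]
width: 0.168
finger_force: 97.9
```

```bash
python3 -c "
from h import *
go((.542,.264,.185,5))
"
```

```text
t 30.5 tcp [0.5745 0.0395 0.1838] yaw -61.7 w 0.168 F [-0.4 -1.3 -1.8]
[ 7.770e-02 -2.132e-01 -1.000e-04] wz -66.7
```

Request:
{"op": "drive_tool", "data": {
  "motion": [
    {"tx": 0.078, "ty": -0.213, "tz": 0, "wx": 0, "wy": 0, "wz": -53},
    {"tx": 0.078, "ty": -0.213, "tz": 0, "wx": 0, "wy": 0, "wz": -53},
    {"tx": 0.078, "ty": -0.213, "tz": 0, "wx": 0, "wy": 0, "wz": -53},
    {"tx": 0.078, "ty": -0.213, "tz": 0, "wx": 0, "wy": 0, "wz": -53},
    {"tx": 0.078, "ty": -0.213, "tz": 0, "wx": 0, "wy": 0, "wz": -53}
  ]
}}

```text
time: 31.15
eef_pos: [0.5461, 0.2617, 0.1842]
tcp_rot: [-0.001, 0.759, 0.651, -0.001]
contact_force: [0.0, -1.2, -1.2]
width: 0.162
finger_force: 98.1
```

Request:
{"op": "drive_tool", "data": {
  "motion": [
    {"tx": 0, "ty": 0, "tz": 0, "wx": 0, "wy": 0, "wz": -10},
    {"tx": 0, "ty": 0, "tz": 0, "wx": 0, "wy": 0, "wz": -14},
    {"tx": 0, "ty": 0, "tz": 0, "wx": 0, "wy": 0, "wz": -14},
    {"tx": 0, "ty": 0, "tz": 0, "wx": 0, "wy": 0, "wz": -14}
  ]
}}

```text
time: 31.65
eef_pos: [0.5482, 0.256, 0.1852]
tcp_rot: [-0.0, 0.68, 0.733, -0.001]
contact_force: [-0.2, 0.7, -0.8]
width: 0.164
finger_force: 98.0
```

```bash
python3 -c "
from h import *
import pickle
go((.542,.264,.06,5))
c=wcam();s=snap('side','s7.png')
pickle.dump((c,s),open('p7.pkl','wb'))
a=cv2.resize(s['pixels'][:,:,::-1][60:240,120:360],None,fx=1.75,fy=1.75,interpolation=cv2.INTER_CUBIC)
b=cv2.resize(c['pixels'][:,:,::-1],(420,315))
b=cv2.resize(c['pixels'][:,:,::-1][105:420,80:460],(380,315))
cv2.imwrite('pics/m7.png',np.hstack([a,b])); print(a.shape)
print('A centre',tocam(c,(.55,.1755,.042)),'C tip',tocam(c,(.55+.0904,.1755+.0759,.057)),'A tip',tocam(c,(.654,.1215,.054)))
"
```

```text
t 31.6 tcp [0.5482 0.256  0.1852] yaw 4.3 w 0.164 F [-0.2  0.7 -0.8]
[ 0.0085 -0.0054  0.1252] wz -0.7
(315, 420, 3)
A centre [274.17721198 276.09616407] C tip [384.81449981 212.17658275] A tip [376.0095515  338.87937307]
```

View pics/m7.png

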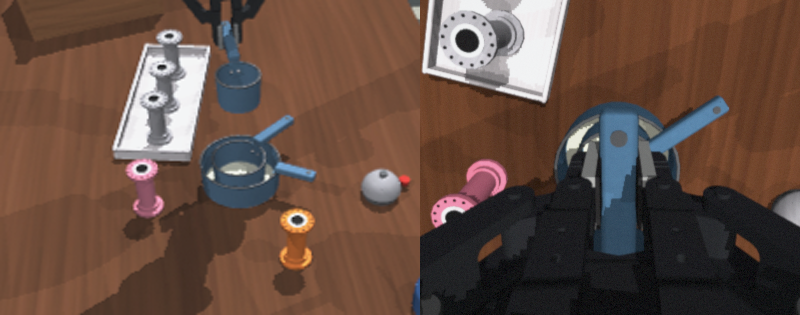

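The side view shows three hubs upright in the tray, with C seated in A and its handle fanned; D is held level above. Check C's centre before lowering.

```bash
python3 -c "
from h import *
import pickle
c,s=pickle.load(open('p7.pkl','rb'))
t=back(c,382,205,.057);print('Ctip',t,t[:2]-.118*np.array([.766,.643]))
for n,p,r_,z in [('A',(.55,.1755),.061,.042),('C',(.55,.1755),.041,.045)]:
    q=np.array(rim(s,p,r_,z)); q=(q-[120,60])*1.75; print(n,q.min(0),q.max(0))
"
```

```text
Ctip [0.63695009 0.2575827  0.057     ] [0.54656209 0.1817087 ]
A [196.95908589 132.25785496] [277.98773817 185.39036853]
C [210.22969073 138.89392767] [264.74974252 174.5760269 ]
```

```bash
python3 -c "
from h import *
import pickle
c,s=pickle.load(open('p7.pkl','rb'))
q=(np.array(rim(s,(.5549,.1671),.031,.1964))-[120,60])*1.75; print('D',q.min(0),q.max(0))
im=s['pixels'][:,:,::-1][85:185,220:320]
im=cv2.resize(im,None,fx=6,fy=6,interpolation=cv2.INTER_CUBIC)
def dr(p,r_,z,col):
    cv2.polylines(im,[((np.array(rim(s,p,r_,z,60))-[220,85]+.5)*6-.5).astype(np.int32)],1,col,1)
dr((.55,.1755),.061,.042,(0,0,255));dr((.55,.1755),.041,.045,(0,255,255));dr((.5549,.1671),.031,.1964,(0,255,0))
cv2.imwrite('pics/m8.png',im)
"
```

```text
D [214.53776135  59.41634589] [261.08382794  86.19417659]
```

View pics/m8.png

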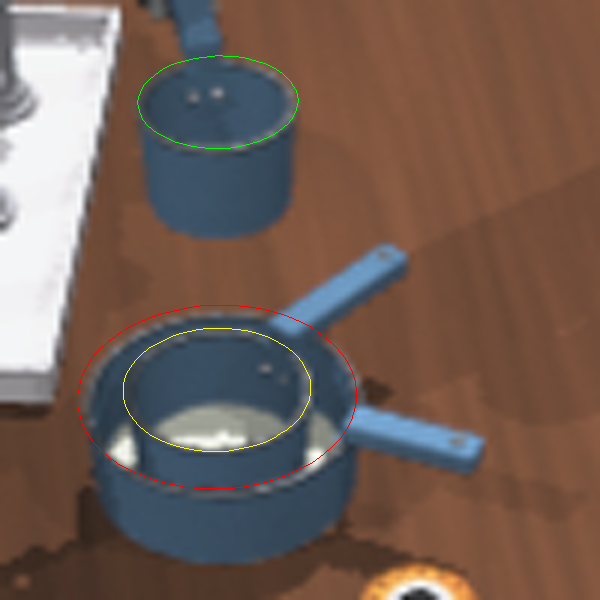

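The projected outlines match, so D's outline is predicted well and C's centre is about (0.551, 0.1765). Shift D by about +10 mm tx and −3 mm ty, then lower.

Request:
{"op": "drive_tool", "data": {
  "motion": [
    {"tx": 0.01, "ty": -0.003, "tz": 0.01, "wx": 0, "wy": 0, "wz": 0},
    {"tx": 0.01, "ty": -0.003, "tz": 0.05, "wx": 0, "wy": 0, "wz": 0},
    {"tx": 0.01, "ty": -0.003, "tz": 0.085, "wx": 0, "wy": 0, "wz": 0},
    {"tx": 0.01, "ty": -0.003, "tz": 0.095, "wx": 0, "wy": 0, "wz": 0},
    {"tx": 0.01, "ty": -0.003, "tz": 0.1, "wx": 0, "wy": 0, "wz": 0}
  ]
}}

```text
time: 32.38
eef_pos: [0.5451, 0.2664, 0.0852]
tcp_rot: [-0.0, 0.68, 0.733, -0.0]
contact_force: [0.4, 0.1, -0.9]
width: 0.163
finger_force: 97.9
```

```bash
python3 -c "
from h import *
go((.5441,.2655,.06,4.3),(.5441,.2655,.037,4.3))
"
```

```text
t 32.4 tcp [0.5451 0.2664 0.0852] yaw 4.3 w 0.163 F [ 0.4  0.1 -0.9]
[-0.0008 -0.0011  0.0252] wz 0.0
[-0.0008 -0.0011  0.0482] wz 0.0
```

Request:
{"op": "drive_tool", "data": {
  "motion": [
    {"tx": -0.001, "ty": -0.001, "tz": 0.01, "wx": 0, "wy": 0, "wz": 0},
    {"tx": -0.001, "ty": -0.001, "tz": 0.02, "wx": 0, "wy": 0, "wz": 0},
    {"tx": -0.001, "ty": -0.001, "tz": 0.03, "wx": 0, "wy": 0, "wz": 0},
    {"tx": -0.001, "ty": -0.001, "tz": 0.037, "wx": 0, "wy": 0, "wz": 0},
    {"tx": -0.001, "ty": -0.001, "tz": 0.042, "wx": 0, "wy": 0, "wz": 0}
  ]
}}

```text
time: 33.0
eef_pos: [0.5441, 0.265, 0.0431]
tcp_rot: [-0.0, 0.68, 0.733, -0.0]
contact_force: [0.4, -0.5, -1.4]
width: 0.165
finger_force: 98.0
```

Request:
{"op": "drive_tool", "data": {
  "motion": [
    {"tx": 0, "ty": 0, "tz": 0.003, "wx": 0, "wy": 0, "wz": 0},
    {"tx": 0, "ty": 0, "tz": 0.005, "wx": 0, "wy": 0, "wz": 0},
    {"tx": 0, "ty": 0, "tz": 0.006, "wx": 0, "wy": 0, "wz": 0},
    {"tx": 0, "ty": 0, "tz": 0.006, "wx": 0, "wy": 0, "wz": 0}
  ]
}}

```text
time: 33.5
eef_pos: [0.5443, 0.2651, 0.0377]
tcp_rot: [0.0, 0.68, 0.733, 0.0]
contact_force: [0.1, 0.4, -1.3]
width: 0.159
finger_force: 98.0
```

Request:
{"op": "drive_tool", "data": {
  "motion": [
    {"tx": 0, "ty": 0, "tz": 0.001, "wx": 0, "wy": 0, "wz": 0},
    {"tx": 0, "ty": 0, "tz": 0.002, "wx": 0, "wy": 0, "wz": 0},
    {"tx": 0, "ty": 0, "tz": 0.002, "wx": 0, "wy": 0, "wz": 0}
  ]
}}

```text
time: 33.88
eef_pos: [0.5444, 0.2658, 0.0365]
tcp_rot: [-0.0, 0.68, 0.733, 0.001]
contact_force: [-2.0, 1.0, 5.7]
width: 0.168
finger_force: 99.0
```

Request:
{"op": "drive_tool", "data": {
  "motion": [
    {"tx": 0, "ty": 0, "tz": 0, "wx": 0, "wy": 0, "wz": 0},
    {"tx": 0, "ty": 0, "tz": 0, "wx": 0, "wy": 0, "wz": 0},
    {"tx": 0, "ty": 0, "tz": 0, "wx": 0, "wy": 0, "wz": 0},
    {"tx": 0, "ty": 0, "tz": -0.05, "wx": 0, "wy": 0, "wz": 0},
    {"tx": 0, "ty": 0, "tz": -0.11, "wx": 0, "wy": 0, "wz": 0}
  ],
  "jaw": 0.05
}}

```text
time: 34.5
eef_pos: [0.5432, 0.2646, 0.1455]
tcp_rot: [-0.0, 0.68, 0.733, -0.002]
contact_force: [0.6, 1.0, 0.2]
width: 0.585
finger_force: 0.0
```

Request:
{"op": "drive_tool", "data": {
  "motion": [
    {"tx": 0, "ty": 0, "tz": -0.1, "wx": 0, "wy": 0, "wz": 0},
    {"tx": -0.3, "ty": 0, "tz": -0.1, "wx": 0, "wy": 0, "wz": 20},
    {"tx": -0.3, "ty": 0, "tz": -0.1, "wx": 0, "wy": 0, "wz": 20},
    {"tx": -0.3, "ty": 0, "tz": -0.1, "wx": 0, "wy": 0, "wz": 20},
    {"tx": -0.3, "ty": 0, "tz": -0.1, "wx": 0, "wy": 0, "wz": 20}
  ]
}}

```text
time: 35.12
eef_pos: [0.5627, 0.0159, 0.2394]
tcp_rot: [0.0, 0.797, 0.604, 0.0]
contact_force: [1.2, 0.7, -0.5]
width: 0.587
finger_force: 0.0
```

Request:
{"op": "drive_tool", "data": {
  "motion": [
    {"tx": -0.25, "ty": 0, "tz": 0, "wx": 0, "wy": 0, "wz": 20},
    {"tx": -0.25, "ty": 0, "tz": 0, "wx": 0, "wy": 0, "wz": 20},
    {"tx": -0.25, "ty": 0, "tz": 0, "wx": 0, "wy": 0, "wz": 20},
    {"tx": -0.25, "ty": 0, "tz": 0, "wx": 0, "wy": 0, "wz": 20}
  ]
}}

```text
time: 35.62
eef_pos: [0.4947, -0.2247, 0.2391]
tcp_rot: [0.0, 0.89, 0.457, 0.0]
contact_force: [1.1, 0.4, 1.0]
width: 0.584
finger_force: 0.0
```

```bash
python3 - <<'E'
from h import *
s=snap('side','s9.png');c=snap('top','t9.png')
a=cv2.resize(s['pixels'][:,:,::-1][75:215,170:350],None,fx=2.2,fy=2.2,interpolation=cv2.INTER_CUBIC)
b=cv2.resize(c['pixels'][:,:,::-1][180:320,60:240],None,fx=2.2,fy=2.2,interpolation=cv2.INTER_CUBIC)
cv2.imwrite('pics/m9.png',np.hstack([a,b])); print(a.shape)
E
```

```text
(308, 396, 3)
```

View pics/m9.png

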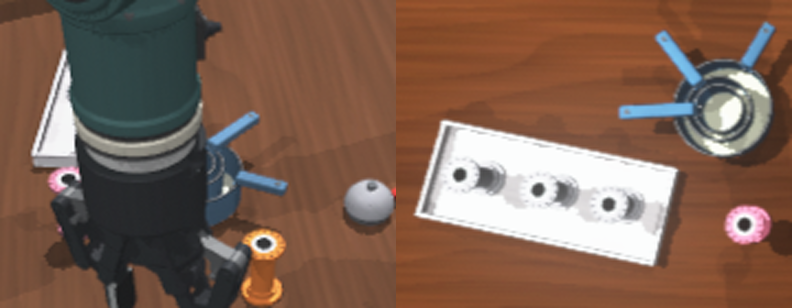

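The final top view shows three hubs upright and well inside the tray rim. Pans A, C and D are nested concentrically, with their handle tips widely fanned at (660,38), (768,30) and (622,112) in the crop.

```bash
python3 -c "
from station import r
print(r.close_job())"
```

```text
the job is handed in; nothing more can be done
None
```

The job is handed in, with no verdict returned: in the last top view all three hub shells stand in the drip tray and the three wash pans are nested in one stack, handles fanned well apart.

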